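# Slide the beech block home against fence and end stop, then lock it with the key

### The job

Slide the dark beech block across the bench, flat and without lifting it, into the corner between the long wooden fence and the adjustable end stop, until it lies snug and square along the fence and right up against the end stop, its sprung feeler pin pushed in flush; feel for the stop and push gently. Then plug the square shank of the wooden locking key fully down into the square socket at the fence's other end, so that its broad leg stands behind the block's free end. Leave the carved owl standing where it is.

Things in the scene. Friction and masses are not known exactly. Their poses are not given: they have to be found in the camera images.
- fence: Fixed fence of pale wood, 30 mm high, running along its y. Inner face x = 0 (faces -x), wood x = 0 to 26 mm, y = -45 to 179 mm, then a 50 x 50 mm socket block (x = 0 to 50, y = 179 to 229 mm). Origin on the inner face at bench height, z up. The end stop (72 x 30 mm, 30 high, knob on top) sticks out from it along -x; its face, facing +y, is set anywhere from y = 0 to 20 mm.
- feeler (a joint): sprung steel pin, 10 mm thick, in the face of the end stop, 23 mm from the fence and 18 mm above the bench. 0: sticks out 8 mm; 0.008: pushed in flush with the face, the block touching the stop. Very weak spring (0.2 N). Where the end stop itself is set is not given: see or feel it.
- socket_mouth (a point): centre of the square hole in the socket block, at its top (30 mm above the bench); x = 25, y = 204 mm in the fence's frame. Hole 28.5 mm square, sides along the fence's x and y, slightly chamfered, open down to the bench top (30 mm deep).
- beech_block: plain dark-brown beech block, 46 mm wide (its x), 165 mm long (its y), 44 mm high, about 0.25 kg, loose, flat on the bench. Origin: centre of its underside. Home, its long axis lies along the fence, either end first, with its centre at x = -23 mm and y = 82.5 to 102.5 mm (by the setting of the end stop) in the fence's frame.
- locking_key: pale wooden upside-down U, 90 mm long (its x), 30 wide (y), 92 high, 0.16 kg, stands upright on its legs. Origin: foot level, centre. Top bar z = 60 to 92 mm: grip it across its 30 mm. At +x the square shank (26 x 26 mm, centre x = +30), at -x the broad leg (x = -45 to -5, 30 wide). Plugged in: feet on the bench, its x along the fence's x, 4 to 24 mm clear of the block.
- key_shank (a point): centre of the foot of the key's square shank, 30 mm along +x of the key from its origin
- carved_owl: carved wooden owl, 44 x 54 x 83 mm high, standing loose on the bench as a bystander; origin: centre of its underside
Mind the look-alikes: they are no part of the job. Leave any pink look-alike of the part that bears feeler alone.

How it is judged (in metres and radians):
On the way:
1. the block lies snug along the fence and right up against the end stop (value of joint feeler above 0.006 m and x of beech_block in the frame of fence above -0.025 m and angle between the y axis of beech_block and the y axis of fence, either way round below 0.025 rad), for 0.2 s.
At the end, for the whole second after the job is handed in: Block flat, within 2 mm of fence and end stop (feeler in at least 6 mm), square within 0.025 rad; key's shank fully down in the socket (foot within 5 mm of bench and of the hole's axis, upright within 0.06 rad), broad leg on the block's side of the fence; both at rest (all of step 1 and height (world z) of beech_block below 0.004 m and linear speed of each of beech_block, locking_key below 0.01 m/s and horizontal distance between key_shank and socket_mouth below 0.005 m and height (world z) of key_shank below 0.005 m and angle between locking_key's own z axis and vertical below 0.06 rad and x of locking_key in the frame of fence below 0.005 m and angle between the x axis of locking_key and the x axis of fence, either way round below 0.15 rad); the robot touches nothing.
It fails at once if the block is lifted or tipped instead of slid (height (world z) of beech_block above 0.012 m or angle between beech_block's own z axis and vertical above 0.2 rad).
It fails at once if the block is pushed or squeezed with more than 60 N (contact force between beech_block and the fingers above 60 N).
It fails at once if the owl is knocked over or shifted by more than 20 mm (distance of carved_owl from where it was at the start of the episode above 0.02 m or angle between carved_owl's own z axis and vertical above 0.3 rad).
It also fails if it takes over 67 s, if anything falls off the work surface, if the arm or the gripper's body presses on something with over 40 N, if the wrist force passes 120 N, or if a joint passes its speed limit or range.

### The arm

A 7-joint arm with a two-finger parallel gripper is mounted at the origin on the work surface; the furniture and walls round the work are solid. World frame = base frame: x ahead of the robot, y to its left, z up, the work surface at z = 0. Lengths are in mm, angles in rad, forces in N, time in s.
With the tool pointing down it reaches from about 400 to 925 mm from the base axis. Payload 4.1 kg.
Tool frame: the origin (TCP) lies where the fingers leave the gripper's body, on its centre line; the fingertips stand 73 mm ahead of it and the grasp point (between the pads) lies 54 mm ahead of it; z points along the fingers, y is the direction in which the jaws open and shut (so a half turn about z gives the same grasp; the last joint's range is limited). The gripper opens to 85 mm and grips with 20 to 120 N. Pads are 22 mm wide; open, the fingers measure 114 mm over their backs; the gripper's body (76 mm by 85 mm) begins 54 mm behind the grasp point. The pads swing forward as they close: fully open they stand 13 mm farther back than shut.
Start: joints at [1.142, 0.398, 0.045, 1.537, -0.019, 1.207, -0.051], TCP at [210.54, -614.984, 303.947] pointing down, gripper open.
Joint ranges: [-2.82, 2.82], [-0.49, 2.23], [-1.37, 1.46], [0, 2.46], [-1.36, 4.5], [0.23, 2], [-2.94, 2.94]. Speed limits (rad/s): [2.57, 2.57, 3.14, 3.14, 3.14, 3.14, 3.14].

### API

Orientations are given as [roll, pitch, yaw] about the fixed x, y, z axes, in that order (R = Rz(yaw) Ry(pitch) Rx(roll)).
In Python, from bench import get_state, read_camera, finish_job, search_frame gives the robot as it stands.
- The arm moves only by the tool apply_moves, never from a script. Its argument "commands" is a list of rows, each a list of 3 entries, a list of its own where there are three numbers: the turn, a rotation vector about the tool's x, y, z in rad, then the shift along the tool's x, y, z in m, then the opening, from 0 (shut) to 1 (fully open). In form: [[[rx, ry, rz], [tx, ty, tz], claw], ...]. A call has 1 to 12 rows; each row shifts and turns the commanded pose from where the row before left it, along the tool's axes as they then stand; what a row does not reach is not made up. A row lasts 1/8 s, in which the tool goes at most 62.5 mm and 10.7 degrees, less where a joint would pass 70% of its speed; a pose out of reach is approached as far as the arm can. A call is refused whole if a number of a shift passes 0.0625 or a number of a turn 0.188, either way. A call with a gripper value outside its range is refused whole. The fingers move at their own pace and stop on an object; the grip force is fixed at half the most. Time passes only in rows, so rows that do not move let the fingers close. It gives the time, the measured TCP pose, the force and the opening at its end, in the units of the state.
- get_state(): the state, without advancing time (a new reading comes with each control period).
- read_camera(name): name is "scene" or "side" or "wrist"; returns a dict with "pixels" (420x560x3 uint8, red, green, blue), "camera_matrix" (3x3 intrinsics, pixels), "R" (3x3) and "t" (3): a world point X has camera coordinates R X + t. Camera axes: x right, y down, z forward; pixel columns grow to the right and rows downward; lengths in mm; the calibration is good to about 2 mm. A picture is of the moment at which its call begins. There is no depth.
- finish_job(): hands the job in, once; it reports no verdict.
Trained networks look in a picture, given as the dict that the camera call returned (one of the last four; its "shot" number tells which), for a name from the list of things; names that differ only in an ending like _2 or _b are one class to them, and where a whole thing is asked for, a point or a joint stands for the part that bears it (a point fixed in the world has none). Each returns a list of dicts, best first, with "conf" (0 to 1); they miss things now and then, are a little off and sometimes report something else, mostly with a low value. They report only what shows in the picture. A call takes as long as a camera call. They do not tell look-alikes from the thing itself.
- search_frame(label, picture): "at" ([x, y, z] in mm, in the coordinates of the camera as it stood for that picture, good to about 4 mm: the middle of the surface that is visible of it).
The state is a dict: "t": time; "joints": joint angles; "qd": joint speeds; "effort": joint torques, N m; "eef_pos": TCP position; "orientation": TCP orientation; "ft_force": force on the tool from outside, world axes, zero at the start; "ft_torque": the same for the moment, N m; "grip_width": finger opening in mm.
Only numpy, scipy, OpenCV 4.12 (cv2) and the standard library are available. Lean on these libraries where they do the work, as an engineer would, in place of code of your own. Each camera call takes 0.05 s, during which the arm holds its last target.

## Working session

There is one attempt and no reset: what is moved stays moved. The work goes in short steps, Python scripts to look and compute and a tool call to move; the robot and the scene stay as the last step left them, time stands still between calls to the robot, and variables do not carry over. Pictures are saved under pics/ and viewed, and the job is handed in when it is done.

Besides the shell and the picture viewer there is one more tool, called after "Call:" as name(argument=value, ...), one argument or row to a line, values as JSON. apply_moves: Moves the arm, as the interface text tells. Its arguments: {"type":"object","properties":{"commands":{"type":"array","items":{"type":"array"}}},"required":["commands"]}

```bash
mkdir -p pics; ls
cat > h.py <<'E'
import numpy as np, cv2
from bench import get_state, read_camera, finish_job, search_frame
def shot(name,fn):
    p=read_camera(name); cv2.imwrite('pics/'+fn,p['pixels'][:,:,::-1].copy()); return p
def toworld(p,c): 
    return np.array(p['R']).T@(np.array(c)-np.array(p['t']))
def ray(p,u,v,z):
    K=np.array(p['camera_matrix']);R=np.array(p['R']);t=np.array(p['t'])
    d=R.T@np.linalg.inv(K)@[u,v,1]; o=-R.T@t
    return o+d*(z-o[2])/d[2]
def proj(p,X):
    K=np.array(p['camera_matrix']);c=np.array(p['R'])@np.array(X)+np.array(p['t']); q=K@c; return q[:2]/q[2]
E
python3 - <<'E'
from h import *
s=get_state();print(s)
for n in ['scene','side','wrist']:
    p=shot(n,n+'0.png')
    for l in ['fence','feeler','beech_block','locking_key','carved_owl','socket_mouth']:
        try:
            for r in search_frame(l,p)[:3]: print(n,l,round(r['conf'],2),toworld(p,r['at']).round(1),proj(p,toworld(p,r['at'])).round())
        except Exception as e: print(n,l,e)
E
```

```text
pics
{'t': 0.0, 'joints': array([ 1.14203165,  0.3991701 ,  0.04502706,  1.53792127, -0.01870071,
        1.20687808, -0.0507463 ]), 'qd': array([ 1.13203882e-03, -4.00961588e-04,  3.56685107e-05, -9.17626777e-04,
       -2.06479632e-03,  1.19724515e-03, -8.72417822e-04]), 'effort': array([ 5.49082665e-05, -4.75119889e+01,  1.36494219e+00, -2.54216731e+01,
        1.18784909e-02,  9.58312943e-03,  1.23614407e-05]), 'eef_pos': array([ 210.35165229, -614.48671091,  302.85897797]), 'orientation': array([-3.13964166e+00,  1.31238006e-04,  3.29835887e-01]), 'ft_force': array([-0.5607481 ,  0.27021435, -0.18459161]), 'ft_torque': array([-0.00920434, -0.02054269, -0.04875394]), 'grip_width': 85.23712472240354}
scene fence 0.64 [549.1 -68.   27.2] [282. 203.]
scene beech_block 0.92 [450.3   3.   45. ] [295. 221.]
scene locking_key 0.66 [ 506.5 -321.7   64.9] [335. 165.]
scene carved_owl 0.6 [512.9 322.3  56.9] [196. 272.]
scene socket_mouth 0.83 [547.6 -65.9  31.5] [282. 203.]
side fence 0.78 [554.8 -52.6  30.5] [263. 209.]
side feeler 0.54 [518.9 329.2  59.6] [210. 313.]
side feeler 0.18 [463.9  16.4  46.9] [288. 227.]
side locking_key 0.96 [ 515.5 -316.5   63.4] [305. 155.]
side carved_owl 0.88 [515.9 329.7  60.4] [211. 313.]
side socket_mouth 0.77 [548.3 -49.3  27.7] [265. 211.]
```

Run:
```python
import cv2
for n in ['scene','side']:
    i=cv2.imread(f'pics/{n}0.png'); cv2.imwrite(f'pics/{n}0b.png',cv2.resize(i[100:400,100:500],None,fx=2,fy=2,interpolation=cv2.INTER_CUBIC))
```

```text
(no output)
```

View pics/scene0.png

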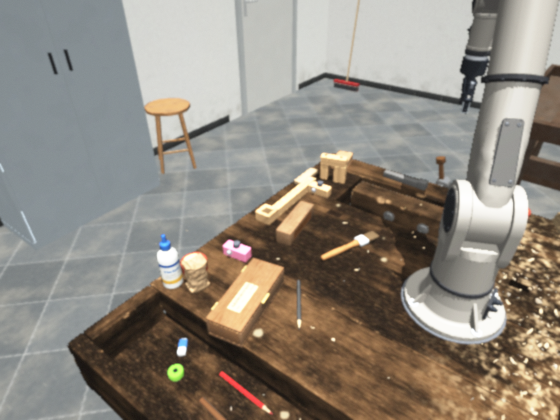

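View pics/side0.png

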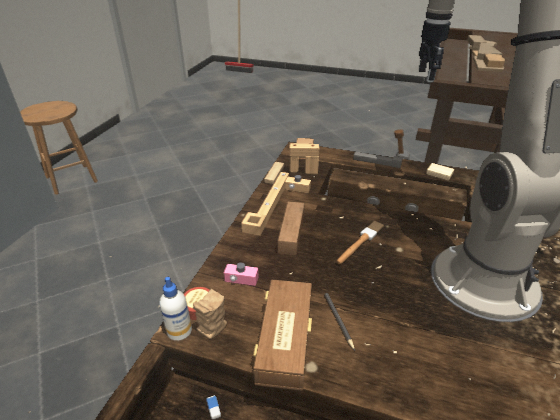

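View pics/wrist0.png

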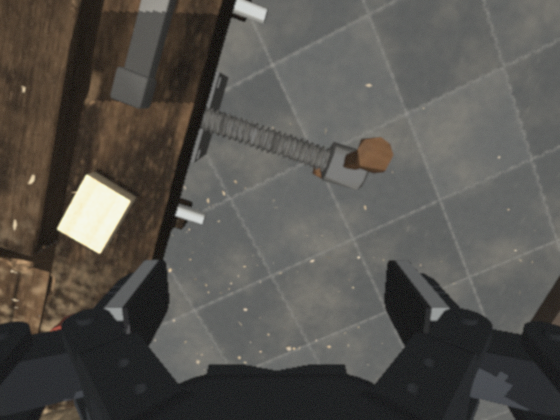

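View pics/scene0b.png

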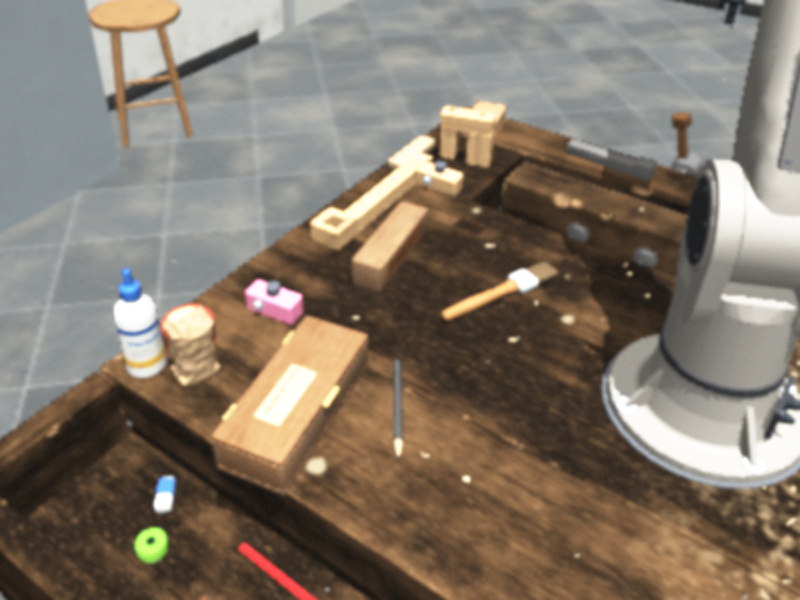

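View pics/side0b.png

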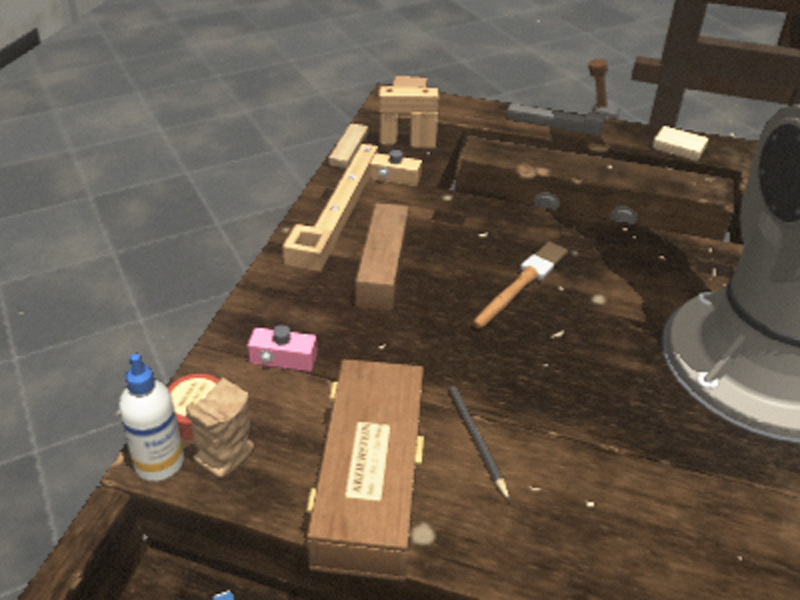

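Run:
```python
from h import *
p=read_camera('wrist'); K=p['camera_matrix'];R=np.array(p['R']);t=np.array(p['t'])
s=get_state()
from scipy.spatial.transform import Rotation as Ro
T=Ro.from_euler('xyz',s['orientation']).as_matrix()
print(K, 'cam in tool',T.T@(-R.T@t-s['eef_pos']),'\n',T.T@R.T)
```

```text
[[361.90658165   0.         276.30018518]
 [  0.         361.90658165 204.57484711]
 [  0.           0.           1.        ]] cam in tool [ 67.02783711   0.23603926 -70.4316171 ] 
 [[-1.49363334e-04 -9.64656633e-01 -2.63510074e-01]
 [ 9.99999591e-01  9.09847123e-05 -8.99898343e-04]
 [ 8.92068293e-04 -2.63510100e-01  9.64656224e-01]]
```

Run:
```python
from h import *
for n,pts in [('scene',{'block top':[(355,268,44),(386,288,44),(428,210,44),(400,203,44)],'fence top':[(312,215,30),(330,238,30),(415,168,30)],'stop end':[(462,175,30)]}),('side',{'block top':[(356,278,44),(393,280,44),(407,208,44),(374,204,44)],'fence top':[(286,243,30),(322,248,30),(376,160,30),(363,147,30)],'stop':[(420,160,30),(420,175,30)],'keylegs foot':[(380,143,0),(395,146,0),(412,146,0),(435,148,0)],'owl':[(225,470,0)]})]:
    p=read_camera(n)
    for k,v in pts.items(): print(n,k,[ray(p,100+a/2,100+b/2,z).round()[:2].tolist() for a,b,z in v])
```

```text
scene block top [[453.0, 80.0], [395.0, 90.0], [449.0, -98.0], [494.0, -89.0]]
scene fence top [[596.0, 0.0], [537.0, 31.0], [545.0, -208.0]]
scene stop end [[470.0, -235.0]]
side block top [[472.0, 65.0], [429.0, 55.0], [454.0, -92.0], [498.0, -87.0]]
side fence top [[585.0, 13.0], [537.0, 8.0], [536.0, -214.0], [566.0, -243.0]]
side stop [[475.0, -235.0], [464.0, -196.0]]
side keylegs foot [[560.0, -310.0], [534.0, -309.0], [509.0, -317.0], [473.0, -323.0]]
side owl [[517.0, 335.0]]
```

Call:
apply_moves(
  commands=[
    [[0,0,0.165],[0,0,0],1],
    [[0,0,0.165],[0,0,0],1],
    [[0,0,0],[0.033,-0.0485,-0.002],1],
    [[0,0,0],[0.033,-0.0485,-0.002],1],
    [[0,0,0],[0.033,-0.0485,-0.002],1],
    [[0,0,0],[0.033,-0.0485,-0.002],1],
    [[0,0,0],[0.033,-0.0485,-0.002],1],
    [[0,0,0],[0.033,-0.0485,-0.002],1],
    [[0,0,0],[0.033,-0.0485,-0.002],1],
    [[0,0,0],[0.033,-0.0485,-0.002],1],
    [[0,0,0],[0.033,-0.0485,-0.002],1],
    [[0,0,0],[0.033,-0.0485,-0.002],1],
  ],
)

```text
t: 2.7
eef_pos: [541.5, -128.5, 324.4]
orientation: [3.141, -0.001, -0.0]
ft_force: [1.0, -0.5, -0.4]
grip_width: 85.5
```

Run:
```python
from h import *
p=shot('wrist','w1.png');s=get_state();print(s['t'],s['eef_pos'],s['orientation'],s['joints'].round(2))
import pickle;pickle.dump(p,open('w1.pkl','wb'))
cv2.imwrite('pics/w1b.png',cv2.resize(cv2.imread('pics/w1.png'),(800,600),interpolation=cv2.INTER_CUBIC))
for l in ['fence','feeler','beech_block','locking_key']:
    for r in search_frame(l,p)[:3]: print(l,round(r['conf'],2),toworld(p,r['at']).round(1),proj(p,toworld(p,r['at'])).round())
```

```text
2.75 [ 545.99179329 -118.70952638  324.74114331] [-3.13492541 -0.00600771  0.01168646] [ 0.36  0.23 -0.25  1.73  0.05  1.19 -1.47]
fence 0.93 [ 557.7 -100.1   33.3] [248. 159.]
feeler 0.44 [ 525.  -200.6   18.5] [344. 187.]
beech_block 0.7 [473.6 -24.5  45.4] [175. 242.]
beech_block 0.25 [ 523.7 -319.8   91.6] [496. 207.]
locking_key 0.81 [ 524.9 -318.4   90.5] [494. 205.]
```

View pics/w1b.png

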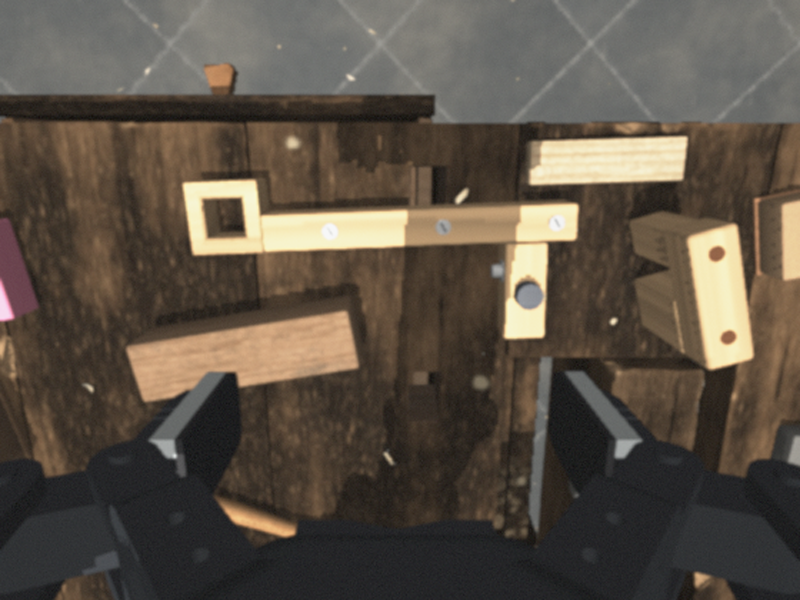

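Run:
```python
from h import *
for i in range(4): p=read_camera('wrist')
p=shot('wrist','w2.png');s=get_state();print(s['t'],s['eef_pos'],s['orientation'],s['ft_force'])
import pickle;pickle.dump(p,open('w2.pkl','wb'))
im=cv2.imread('pics/w2.png')
cv2.imwrite('pics/w2a.png',cv2.resize(im[110:290,80:280],(800,720),interpolation=cv2.INTER_CUBIC)[:600])
cv2.imwrite('pics/w2c.png',cv2.resize(im[110:260,230:430],(800,600),interpolation=cv2.INTER_CUBIC))
cv2.imwrite('pics/w2d.png',cv2.resize(im[120:270,380:560],(720,600),interpolation=cv2.INTER_CUBIC))
```

```text
3.2 [ 539.99893672 -131.5143446   323.92433823] [ 3.14101891e+00  1.24434798e-04 -2.79694486e-03] [ 0.42169846 -0.09106241  0.44873016]
```

View pics/w2a.png

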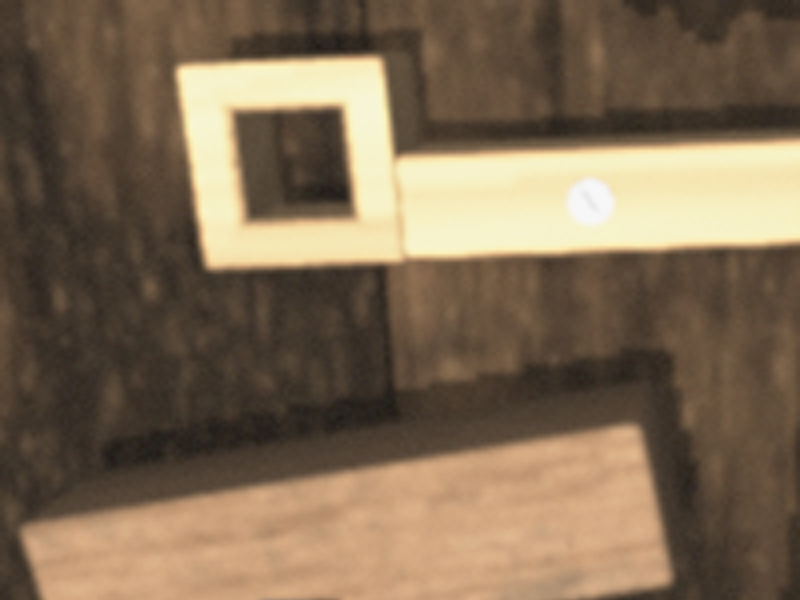

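View pics/w2c.png

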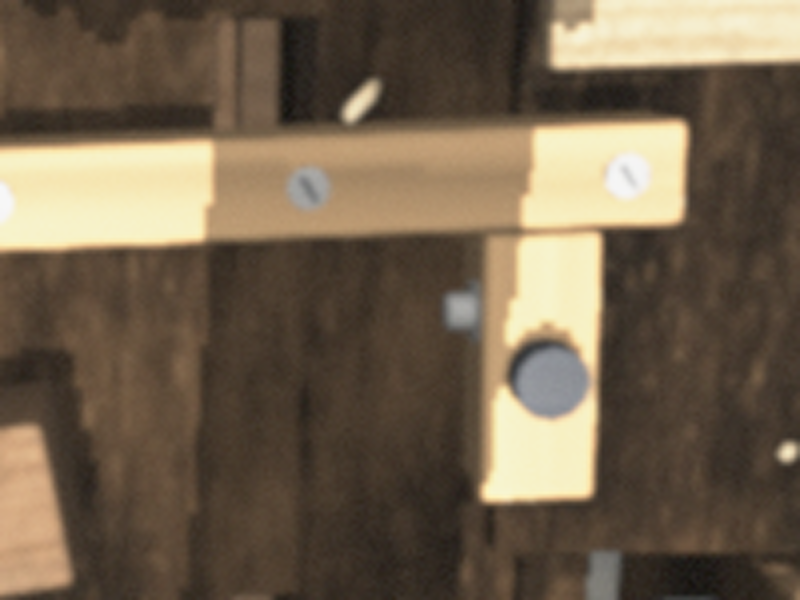

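View pics/w2d.png

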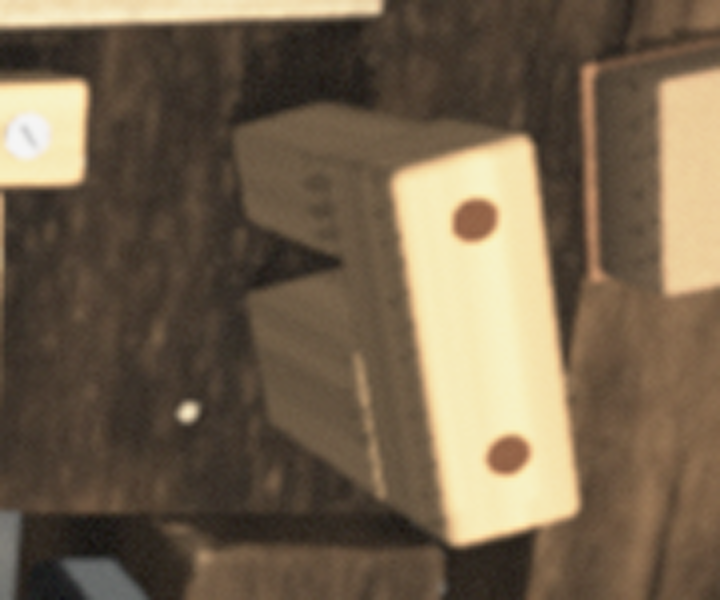

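```bash
cat > m.py <<'E'
from h import *
import pickle
p=pickle.load(open('w2.pkl','rb'))
A=lambda u,v,z:ray(p,80+u/4,110+v/4,z)[:2]
C=lambda u,v,z:ray(p,230+u/4,110+v/4,z)[:2]
D=lambda u,v,z:ray(p,380+u/4,120+v/4,z)[:2]
def fit(model,obs):
    m=np.array(model,float);o=np.array(obs);mc=m.mean(0);oc=o.mean(0)
    a=m-mc;b=o-oc
    th=np.arctan2((a[:,0]*b[:,1]-a[:,1]*b[:,0]).sum(),(a*b).sum())
    R=np.array([[np.cos(th),-np.sin(th)],[np.sin(th),np.cos(th)]])
    t=oc-R@mc
    print('yaw',th.round(4),'t',t.round(1),'res',(m@R.T+t-o).round(1).tolist());return th,R,t
# fence frame: y to the left in image
th,R,t=fit([(50,229),(0,229),(50,179),(0,179),(39.25,218.25),(10.75,218.25),(39.25,189.75),(10.75,189.75),(26,179),(26,-45),(0,-45)],
 [A(178,66,30),A(207,270,30),A(382,57,30),A(402,262,30),A(234,109,30),A(246,219,30),A(343,107,30),A(355,215,30),A(398,156,30),C(686,121,30),C(683,224,30)])
tf=lambda q:R.T@(np.array(q)-t)
print('stop face',tf(C(486,235,30)),tf(C(482,500,30)),'far',tf(C(601,235,30)),tf(C(594,498,30)))
B=lambda u,v,z:ray(p,u*.7,v*.7,z)[:2]
print('block');tb=fit([(23,82.5),(23,-82.5),(-23,-82.5)],[A(22,527,44),A(638,425,44),A(673,580,44)])
print('block in fence',tf(tb[2]),tb[0]-th)
print('key');tk=fit([(45,15),(45,-15),(-45,15),(-45,-15)],[D(391,180,92),D(531,134,92),D(452,548,92),D(579,512,92)])
print('key in fence',tf(tk[2]),tk[0]-th)
print('socket',R@[25,204]+t,'key goal',R@[-5,204]+t)
print('thing',D(600,275,0),D(590,65,0),D(665,295,40),D(660,85,40))
E
python3 m.py
```

```text
yaw 0.0358 t [ 545.7 -213.3] res [[-0.1, -0.4], [1.0, -0.6], [-0.3, 0.1], [0.9, -0.5], [0.0, 1.2], [-1.0, 0.4], [0.6, -0.1], [-0.9, -0.4], [-0.1, 1.4], [0.0, -0.9], [-0.2, -0.3]]
stop face [-0.70472835  5.15676265] [-72.19686908   5.10219564] far [ -1.84664165 -24.03192579] [-72.79750014 -24.76304234]
block
yaw 0.1748 t [463.6 -17.9] res [[-0.1, 1.8], [1.6, -0.8], [-1.4, -1.0]]
block in fence [-75.07583916 198.1780852 ] 0.13894931815125494
key
yaw 0.2959 t [ 521.  -327.7] res [[1.4, 0.9], [0.6, -0.0], [-1.1, 0.4], [-0.9, -1.2]]
key in fence [ -28.80034346 -113.52437653] 0.26009973117624985
socket [563.35354851  -8.50230378] key goal [533.37277553  -9.57619938]
thing [ 516.46424561 -414.79110572] [ 574.27463114 -401.60731323] [ 520.43699967 -403.39470434] [ 572.76341662 -392.0609125 ]
```

```bash
cat >> m.py <<'E'
print('brush',[B(u,v,8).round().tolist() for u,v in [(215,497),(222,515),(296,520),(290,536)]])
q=read_camera('side')
print([ray(q,100+a/2,100+b/2,8).round()[:2].tolist() for a,b in [(475,325),(520,275),(565,245),(548,240)]])
f=lambda x,y:(R@[x,y]+t).round(1)
for n,q_ in {'start1':(-130,198),'touch1':(-57,198),'start2':(-23,87.5+82.5+14+125),'preend':(-23,200),'keytgt':(-5,204)}.items(): print(n,f(*q_))
E
python3 m.py | tail -7
```

```text
brush [[317.0, 25.0], [299.0, 21.0], [294.0, -44.0], [277.0, -38.0]]
[[326.0, 61.0], [292.0, -47.0], [246.0, -127.0], [269.0, -131.0]]
start1 [408.7 -20. ]
touch1 [481.6 -17.4]
start2 [511.6  94.7]
preend [515.5 -14.2]
keytgt [533.4  -9.6]
```

Call:
apply_moves(
  commands=[
    [[0,0,-0.039],[0,0,0],1],
    [[0,0,0],[-0.0248,-0.0232,0.034],1],
    [[0,0,0],[-0.0248,-0.0232,0.034],1],
    [[0,0,0],[-0.0248,-0.0232,0.034],1],
    [[0,0,0],[-0.0248,-0.0232,0.034],1],
    [[0,0,0],[-0.0248,-0.0232,0.034],1],
    [[0,0,0],[0,0,0.03],1],
    [[0,0,0],[0,0,0.02],1],
    [[0,0,0],[0,0,0.01],1],
    [[0,0,0],[0,0,0],1],
    [[0,0,0],[0,0,0],1],
  ],
)

```text
t: 4.62
eef_pos: [412.9, -19.1, 94.6]
orientation: [3.141, -0.002, 0.038]
ft_force: [-0.4, -0.5, -0.8]
grip_width: 85.5
```

Run:
```python
from h import *
p=shot('side','s3.png');s=get_state();print(s['t'],s['eef_pos'],s['orientation'],s['ft_force'])
im=cv2.imread('pics/s3.png')
cv2.imwrite('pics/s3b.png',cv2.resize(im[120:320,220:480],(780,600),interpolation=cv2.INTER_CUBIC))
shot('wrist','w3.png')
```

```text
4.675 [412.93455803 -19.07414059  94.6346031 ] [ 3.14129713e+00 -1.85465162e-03  3.84989423e-02] [-0.13600056 -0.17340028  0.38691784]
```

View pics/s3b.png

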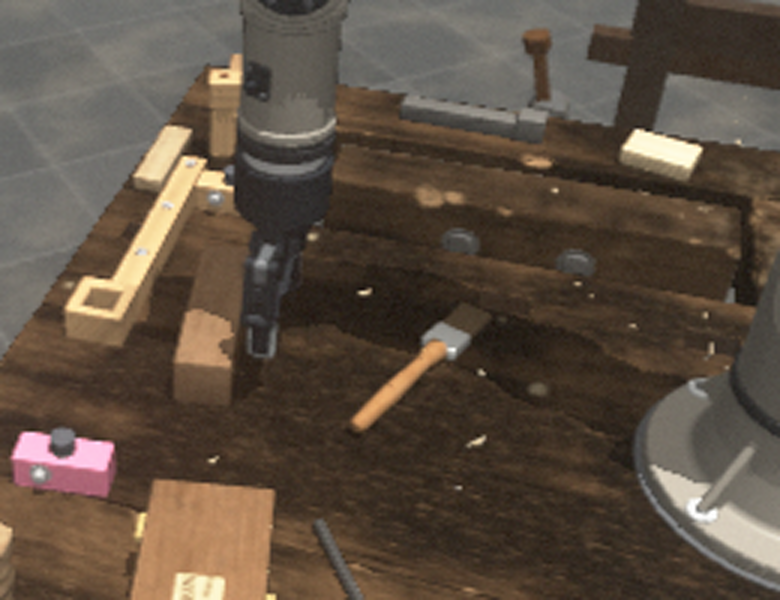

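View pics/w3.png

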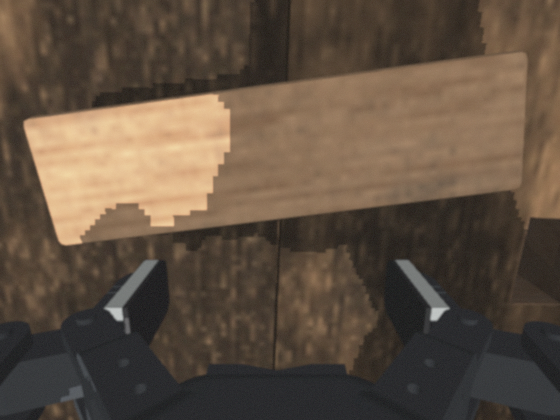

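Call:
apply_moves(
  commands=[
    [[0,0,0],[0.004,0,0.006],1],
    [[0,0,0],[0.004,0,0.006],1],
    [[0,0,0],[0.008,0,0],1],
    [[0,0,0],[0.008,0,0],1],
    [[0,0,0],[0.008,0,0],1],
    [[0,0,0],[0.008,0,0],1],
    [[0,0,0],[0.008,0,0],1],
    [[0,0,0],[0.006,0,0],1],
    [[0,0,0],[0.004,0,0],1],
    [[0,0,0],[0.002,0,0],1],
    [[0,0,0],[0,0,0],1],
  ],
)

```text
t: 6.1
eef_pos: [472.3, -16.6, 81.9]
orientation: [3.142, -0.0, 0.039]
ft_force: [-0.8, -0.2, -0.2]
grip_width: 85.5
```

```bash
cat >> h.py <<'E'
TH=0.0358;RF=np.array([[np.cos(TH),-np.sin(TH)],[np.sin(TH),np.cos(TH)]]);TF=np.array([545.7,-213.3])
def st():
    s=get_state(); print('t',round(s['t'],2),'tcp fence',(RF.T@(s['eef_pos'][:2]-TF)).round(1),'z',s['eef_pos'][2].round(1),'ori',s['orientation'].round(4),'f',s['ft_force'].round(1),'grip',round(s['grip_width'],1)); return s
E
python3 - <<'E'
from h import *
st();shot('wrist','w4.png')
E
```

```text
t 6.1 tcp fence [-66.3 199.2] z 81.9 ori [ 3.1415e+00 -4.0000e-04  3.8900e-02] f [-0.8 -0.2 -0.2] grip 85.5
```

View pics/w4.png

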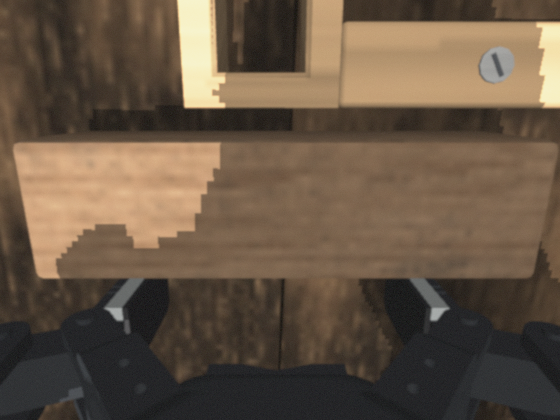

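Call:
apply_moves(
  commands=[
    [[0,0,0],[0.003,0,0],1],
    [[0,0,0],[0.002,0,0],1],
    [[0,0,0],[0.001,0,0],1],
    [[0,0,0],[0.001,0,0],1],
    [[0,0,0],[0,0,0],1],
  ],
)

```text
t: 6.78
eef_pos: [479.2, -16.4, 81.9]
orientation: [3.141, -0.0, 0.039]
ft_force: [-2.2, 0.4, -0.8]
grip_width: 85.6
```

Run:
```python
from h import *
st();p=shot('wrist','w5.png')
```

```text
t 6.78 tcp fence [-59.4 199.2] z 81.9 ori [ 3.1415 -0.      0.0388] f [-2.2  0.4 -0.8] grip 85.6
```

View pics/w5.png

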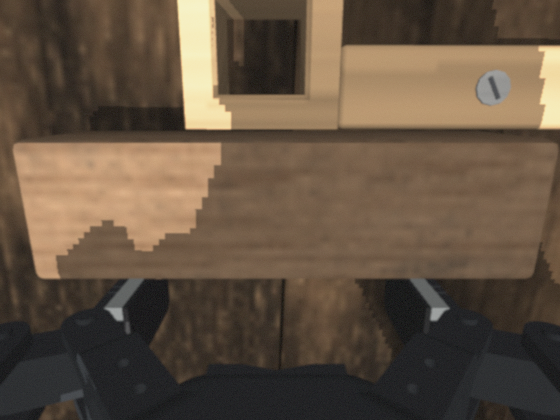

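Call:
apply_moves(
  commands=[
    [[0,0,0],[0.001,0,0],1],
    [[0,0,0],[0,0,0],1],
  ],
)

```text
t: 7.08
eef_pos: [480.3, -16.3, 81.9]
orientation: [3.142, -0.001, 0.039]
ft_force: [-2.1, -0.2, -0.2]
grip_width: 85.3
```

Call:
apply_moves(
  commands=[
    [[0,0,0],[0.001,0,0],1],
    [[0,0,0],[0,0,0],1],
  ],
)

```text
t: 7.32
eef_pos: [481.4, -16.3, 81.9]
orientation: [3.142, -0.001, 0.039]
ft_force: [-1.7, 0.7, -0.1]
grip_width: 85.1
```

Call:
apply_moves(
  commands=[
    [[0,0,0],[0.001,0,0],1],
    [[0,0,0],[0,0,0],1],
  ],
)

```text
t: 7.58
eef_pos: [481.5, -16.3, 81.9]
orientation: [3.141, 0.002, 0.039]
ft_force: [-4.8, 0.6, 3.9]
grip_width: 85.2
```

Call:
apply_moves(
  commands=[
    [[0,0,0],[0.001,0,0],1],
    [[0,0,0],[0,0,0],1],
  ],
)

```text
t: 7.82
eef_pos: [481.7, -16.3, 81.7]
orientation: [3.141, 0.003, 0.038]
ft_force: [-6.7, -0.1, 5.3]
grip_width: 85.5
```

Run:
```python
from h import *
st();p=shot('wrist','w6.png')
cv2.imwrite('pics/w6b.png',cv2.resize(cv2.imread('pics/w6.png')[60:270],(800,300)))
```

```text
t 7.83 tcp fence [-56.9 199.2] z 81.7 ori [3.1412 0.0034 0.0384] f [-6.7 -0.1  5.3] grip 85.5
```

View pics/w6.png

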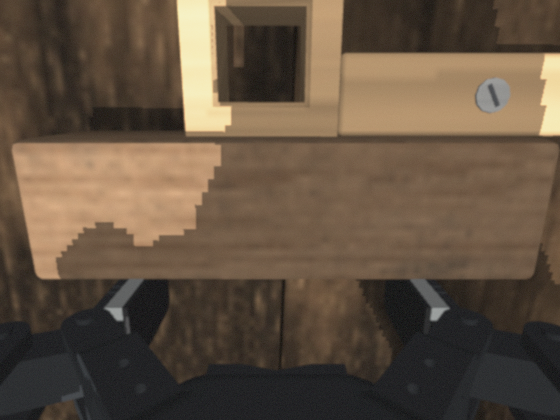

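Call:
apply_moves(
  commands=[
    [[0,0,0],[-0.004,0,0],1],
    [[0,0,0],[-0.02,0,-0.02],0],
    [[0,0,0],[0,0,-0.05],0],
    [[0,0,0],[0,0,0],0],
  ],
)

```text
t: 8.38
eef_pos: [463.1, -17.0, 155.6]
orientation: [3.141, -0.012, 0.039]
ft_force: [1.2, 0.7, -0.1]
grip_width: 32.4
```

Run:
```python
from h import *
s=st();print(s['joints'].round(3))
```

```text
t 8.38 tcp fence [-75.6 199.2] z 155.6 ori [ 3.1409 -0.0117  0.0389] f [ 1.2  0.7 -0.1] grip 32.4
[ 0.229  0.256 -0.323  2.121  0.118  0.769 -1.7  ]
```

Call:
apply_moves(
  commands=[
    [[0,0,-0.18],[0,0,0],0],
    [[0,0,0],[0,0,0],0],
    [[0,0,0],[0,0,0],0],
  ],
)

```text
t: 8.75
eef_pos: [459.3, -17.1, 151.5]
orientation: [-3.141, -0.0, 0.217]
ft_force: [0.7, -0.1, -0.6]
grip_width: -0.4
```

Run:
```python
from h import *
s=st();print(s['joints'].round(3)); p=shot('wrist','w7.png')
```

```text
t 8.75 tcp fence [-79.3 199.1] z 151.5 ori [-3.1415e+00 -1.0000e-04  2.1650e-01] f [ 0.7 -0.1 -0.6] grip -0.4
[ 0.255  0.264 -0.353  2.125  0.13   0.772 -1.534]
```

View pics/w7.png

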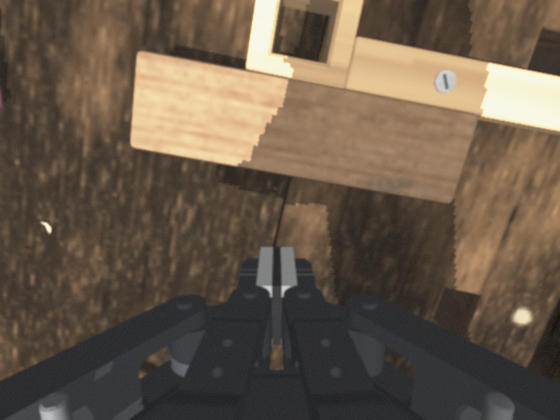

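Run:
```python
from h import *
p=read_camera('side')
for a,b,z in [(248,355,0),(305,370,0),(316,347,30),(258,329,30),(308,332,30),(336,375,40),(422,368,40)]:
    w=ray(p,100+a/2,100+b/2,z)[:2]; print(w.round(),(RF.T@(w-TF)).round())
```

```text
[561. 184.] [ 30. 396.]
[491. 184.] [-40. 399.]
[481. 175.] [-51. 390.]
[553. 169.] [ 21. 382.]
[498. 156.] [-34. 370.]
[443. 215.] [-88. 432.]
[360. 177.] [-171.  397.]
```

Call:
apply_moves(
  commands=[
    [[0,0,-0.174],[0,0,0],0],
    [[0,0,-0.174],[0,0,0],0],
    [[0,0,-0.174],[0,0,0],0],
    [[0,0,-0.174],[0,0,0],0],
    [[0,0,-0.174],[0,0,0],0],
    [[0,0,-0.174],[0,0,0],0],
    [[0,0,-0.174],[0,0,0],0],
    [[0,0,-0.174],[0,0,0],0],
    [[0,0,0],[0.049,0.028,0],0],
    [[0,0,0],[0.049,0.028,0],0],
    [[0,0,0],[0,0,0.05],0],
    [[0,0,0],[0,0,0],0],
  ],
)

```text
t: 10.35
eef_pos: [508.5, 82.9, 98.8]
orientation: [-3.133, 0.001, 1.612]
ft_force: [-0.2, -1.0, -0.5]
grip_width: 0.2
```

Run:
```python
from h import *
for i in range(3): read_camera('wrist')
s=st();print(s['joints'].round(3)); p=shot('wrist','w8.png');p=shot('side','s8.png')
im=cv2.imread('pics/s8.png');cv2.imwrite('pics/s8b.png',cv2.resize(im[130:330,180:440],(780,600),interpolation=cv2.INTER_CUBIC))
```

```text
t 10.5 tcp fence [-23.4 296.9] z 102.7 ori [3.1405e+00 3.0000e-04 1.6095e+00] f [0.1 0.4 0.2] grip -0.3
[ 0.233  0.47  -0.581  2.019  0.372  0.755 -0.535]
```

View pics/w8.png

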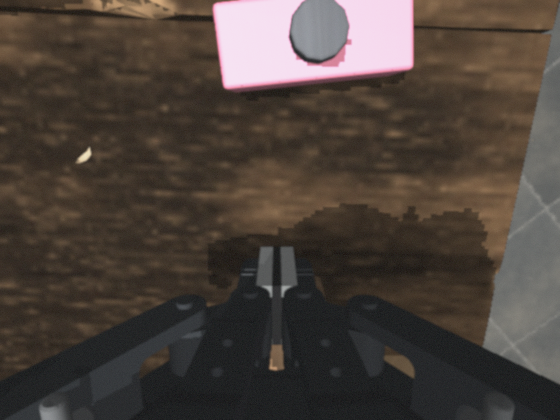

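View pics/s8b.png

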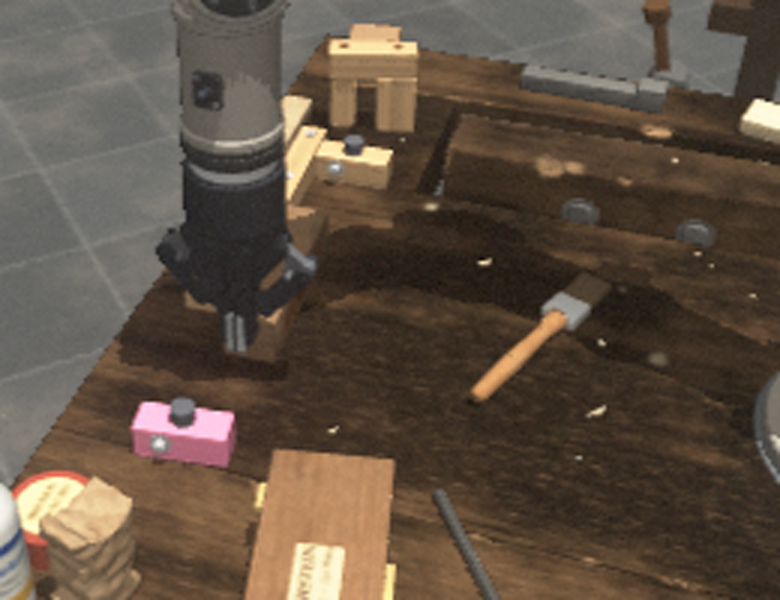

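Call:
apply_moves(
  commands=[
    [[0,0,0],[0,0,0.01],0],
    [[0,0,0],[-0.002,0,0.008],0],
    [[0,0,0],[-0.005,0,0],0],
    [[0,0,0],[-0.008,0,0],0],
    [[0,0,0],[-0.01,0,0],0],
    [[0,0,0],[-0.01,0,0],0],
    [[0,0,0],[0,0,0],0],
  ],
)

```text
t: 11.48
eef_pos: [512.9, 46.4, 84.0]
orientation: [3.141, 0.001, 1.609]
ft_force: [-0.1, 0.3, 0.2]
grip_width: 0.4
```

Run:
```python
from h import *
s=st(); p=shot('scene','c9.png')
im=cv2.imread('pics/c9.png');cv2.imwrite('pics/c9b.png',cv2.resize(im[130:330,200:400],(600,600),interpolation=cv2.INTER_CUBIC))
```

```text
t 11.47 tcp fence [-23.5 260.7] z 84.0 ori [3.1412e+00 1.2000e-03 1.6089e+00] f [-0.1  0.3  0.2] grip 0.4
```

View pics/c9b.png

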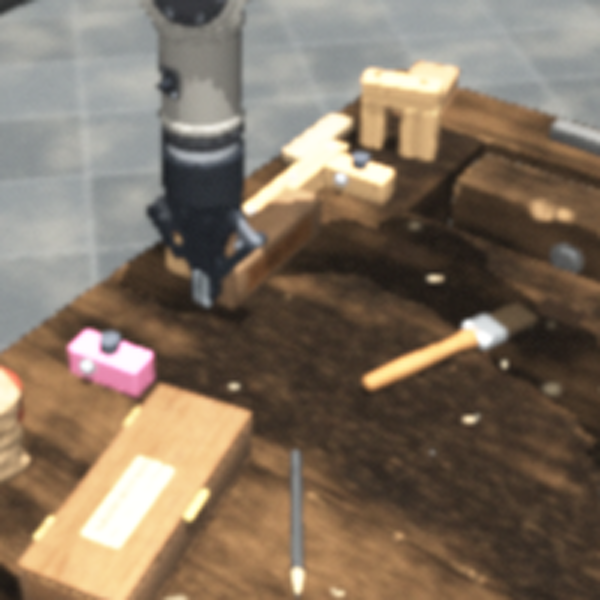

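Call:
apply_moves(
  commands=[
    [[0,0,0],[-0.006,0,0],0],
    [[0,0,0],[-0.01,0,0],0],
    [[0,0,0],[-0.01,0,0],0],
    [[0,0,0],[-0.01,0,0],0],
    [[0,0,0],[-0.01,0,0],0],
    [[0,0,0],[-0.006,0,0],0],
    [[0,0,0],[-0.003,0,0],0],
    [[0,0,0],[0,0,0],0],
  ],
)

```text
t: 12.52
eef_pos: [514.7, -7.7, 83.7]
orientation: [-3.141, 0.001, 1.611]
ft_force: [1.2, 0.7, 0.5]
grip_width: -0.2
```

Run:
```python
from h import *
s=st(); p=shot('scene','c10.png');p=shot('side','s10.png')
im=cv2.imread('pics/c10.png');a=cv2.resize(im[140:260,250:370],(400,600),interpolation=cv2.INTER_CUBIC)
im=cv2.imread('pics/s10.png');b=cv2.resize(im[130:270,220:360],(400,600),interpolation=cv2.INTER_CUBIC)
cv2.imwrite('pics/10b.png',np.hstack([a,b]))
```

```text
t 12.53 tcp fence [-23.6 206.6] z 83.7 ori [-3.1413e+00  9.0000e-04  1.6105e+00] f [1.2 0.7 0.5] grip -0.2
```

View pics/10b.png

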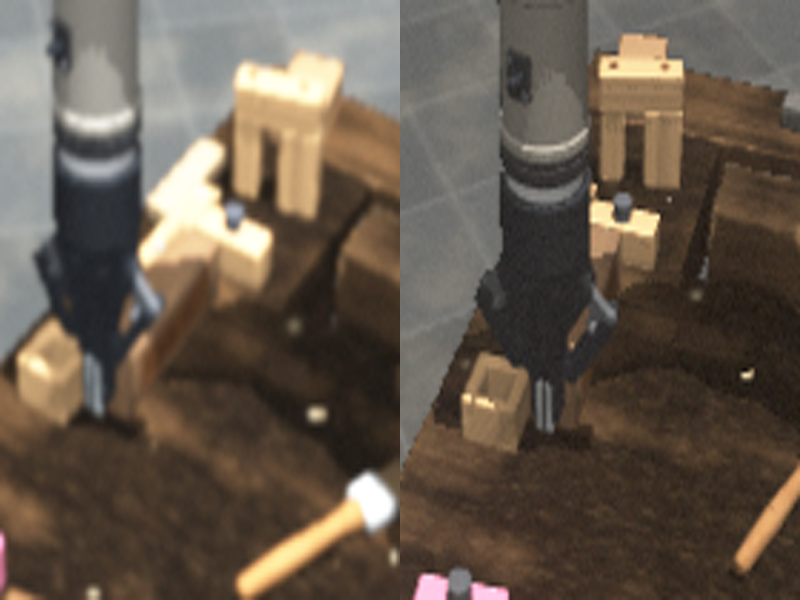

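Call:
apply_moves(
  commands=[
    [[0,0,0],[-0.005,0,0],0],
    [[0,0,0],[-0.006,0,0],0],
    [[0,0,0],[-0.004,0,0],0],
    [[0,0,0],[-0.002,0,0],0],
    [[0,0,0],[0,0,0],0],
    [[0,0,0],[0,0,0],0],
  ],
)

```text
t: 13.38
eef_pos: [515.6, -24.2, 84.0]
orientation: [3.141, 0.001, 1.611]
ft_force: [0.7, 0.3, -0.5]
grip_width: -0.2
```

Call:
apply_moves(
  commands=[
    [[0,0,0],[-0.002,0,0],0],
    [[0,0,0],[-0.002,0,0],0],
    [[0,0,0],[0,0,0],0],
  ],
)

```text
t: 13.75
eef_pos: [515.8, -27.6, 84.0]
orientation: [3.141, -0.0, 1.611]
ft_force: [0.1, 1.9, 0.6]
grip_width: -0.2
```

Run:
```python
from h import *
s=st(); p=shot('scene','c11.png');p=shot('side','s11.png')
im=cv2.imread('pics/c11.png');a=cv2.resize(im[140:260,250:370],(400,600),interpolation=cv2.INTER_CUBIC)
im=cv2.imread('pics/s11.png');b=cv2.resize(im[130:270,220:360],(400,600),interpolation=cv2.INTER_CUBIC)
cv2.imwrite('pics/11b.png',np.hstack([a,b]))
```

```text
t 13.75 tcp fence [-23.3 186.7] z 84.0 ori [ 3.1412e+00 -3.0000e-04  1.6110e+00] f [0.1 1.9 0.6] grip -0.2
```

View pics/11b.png

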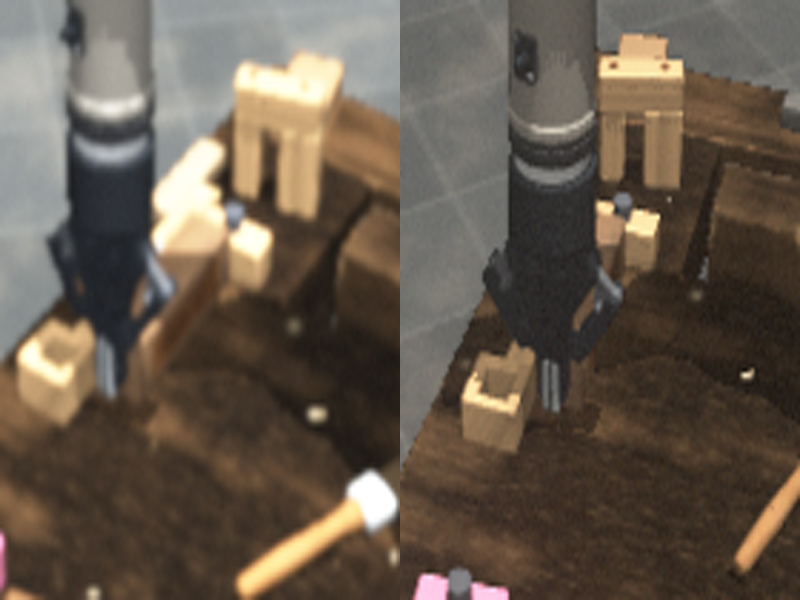

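Nearly there; fine steps now.

Call:
apply_moves(
  commands=[
    [[0,0,0],[-0.002,0,0],0],
    [[0,0,0],[-0.001,0,0],0],
    [[0,0,0],[0,0,0],0],
  ],
)

```text
t: 14.22
eef_pos: [515.9, -30.8, 84.0]
orientation: [3.141, -0.0, 1.611]
ft_force: [0.3, 2.8, 2.1]
grip_width: -0.1
```

Call:
apply_moves(
  commands=[
    [[0,0,0],[-0.001,0,0],0],
    [[0,0,0],[-0.001,0,0],0],
    [[0,0,0],[0,0,0],0],
  ],
)

```text
t: 14.6
eef_pos: [516.0, -32.6, 84.0]
orientation: [3.141, -0.0, 1.611]
ft_force: [-0.1, 3.6, 2.5]
grip_width: 0.0
```

Call:
apply_moves(
  commands=[
    [[0,0,0],[-0.001,0,0],0],
    [[0,0,0],[0,0,0],0],
  ],
)

```text
t: 14.85
eef_pos: [515.9, -32.6, 84.0]
orientation: [3.141, -0.001, 1.612]
ft_force: [-1.3, 6.3, 2.3]
grip_width: 0.1
```

Call:
apply_moves(
  commands=[
    [[0,0,0],[-0.001,0,0],0],
    [[0,0,0],[0,0,0],0],
  ],
)

```text
t: 15.1
eef_pos: [515.9, -32.7, 84.0]
orientation: [3.141, -0.003, 1.612]
ft_force: [-0.7, 8.0, 2.0]
grip_width: 0.1
```

Call:
apply_moves(
  commands=[
    [[0,0,0],[0.005,0,0],0],
    [[0,0,0.188],[0,0,-0.06],0.6],
    [[0,0,0.188],[0,0,-0.06],0.6],
    [[0,0,0.188],[0,0,-0.06],0.6],
    [[0,0,0.188],[0,0,-0.06],0.6],
    [[0,0,0.188],[0,0,0],0.6],
    [[0,0,0.188],[0,0,0],0.6],
    [[0,0,0.188],[0,0,0],0.6],
    [[0,0,0],[-0.003,0.051,0],0.6],
    [[0,0,0],[-0.003,0.051,0],0.6],
    [[0,0,0],[0,0,0],0.6],
    [[0,0,0],[0,0,0],0.6],
  ],
)

```text
t: 16.6
eef_pos: [539.4, -129.7, 323.4]
orientation: [-3.141, 0.002, 0.297]
ft_force: [-0.6, 0.5, 0.3]
grip_width: 51.2
```

Run:
```python
from h import *
import pickle
for i in range(3): read_camera('wrist')
s=st();print(s['eef_pos'],s['joints'].round(2)); p=shot('wrist','w12.png');pickle.dump(p,open('w12.pkl','wb'))
cv2.imwrite('pics/w12b.png',cv2.resize(cv2.imread('pics/w12.png'),(800,600),interpolation=cv2.INTER_CUBIC))
```

```text
t 16.75 tcp fence [-2.9 85.5] z 323.9 ori [3.1416e+00 5.0000e-04 3.0040e-01] f [0.4 0.4 0.5] grip 51.4
[ 539.71031747 -127.94513943  323.87170616] [ 0.48  0.23 -0.39  1.73  0.09  1.2  -1.2 ]
```

View pics/w12b.png

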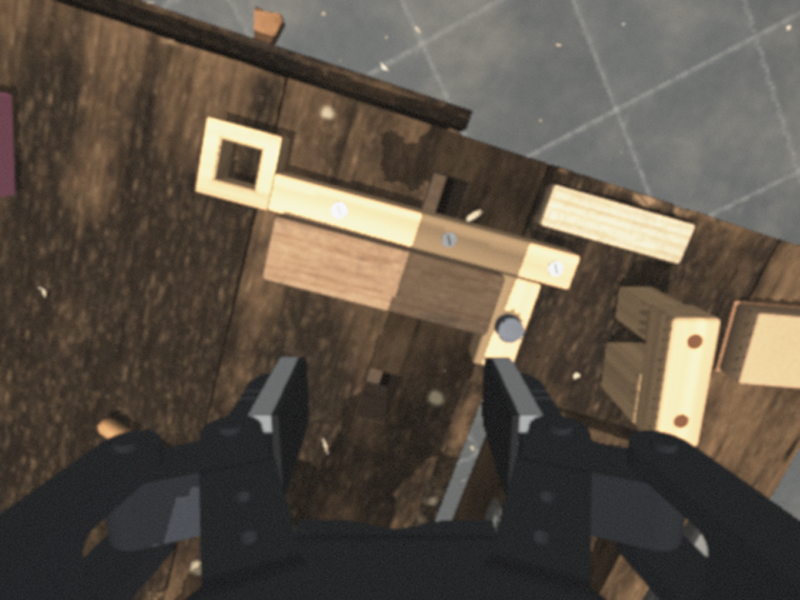

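Run:
```python
import cv2
im=cv2.imread('pics/w12.png')
cv2.imwrite('pics/w12c.png',cv2.resize(im[70:260,130:410],(800,543),interpolation=cv2.INTER_CUBIC))
cv2.imwrite('pics/w12d.png',cv2.resize(im[180:330,400:560],(640,600),interpolation=cv2.INTER_CUBIC))
```

```text
(no output)
```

View pics/w12c.png

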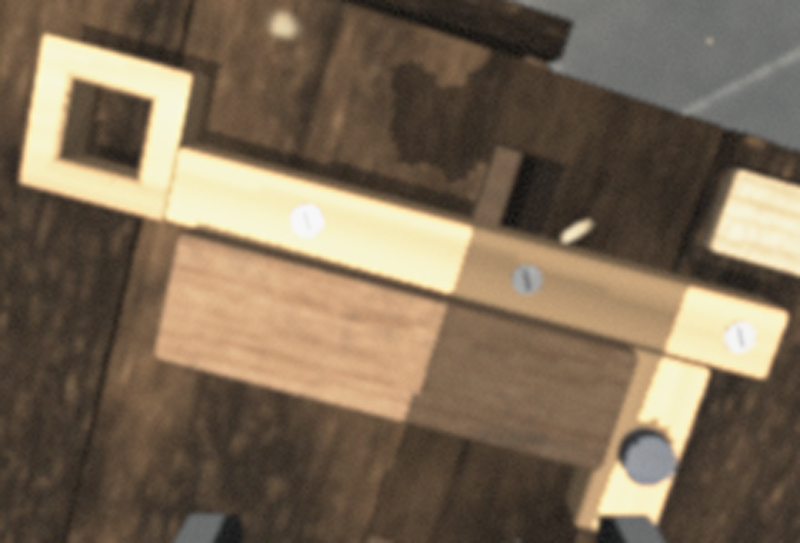

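View pics/w12d.png

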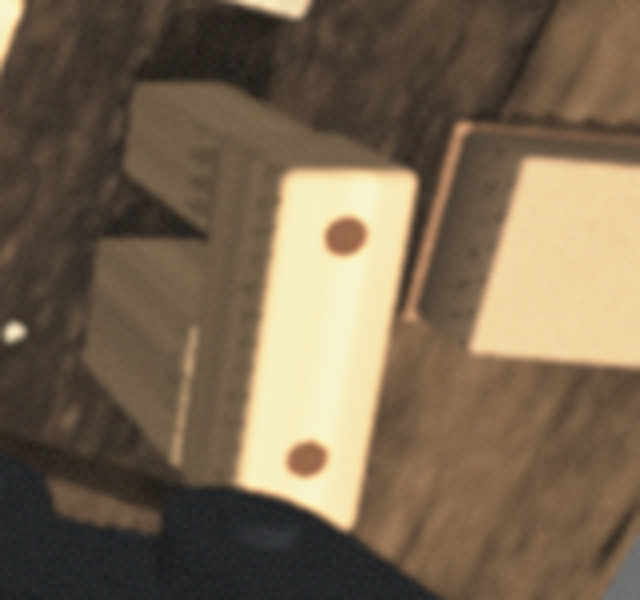

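Run:
```python
from h import *
import pickle
p=pickle.load(open('w12.pkl','rb'))
C=lambda u,v,z:ray(p,130+u*.35,70+v*.35,z)[:2]
D=lambda u,v,z:ray(p,400+u/4,180+v/4,z)[:2]
def fit(model,obs):
    m=np.array(model,float);o=np.array(obs);mc=m.mean(0);oc=o.mean(0);a=m-mc;b=o-oc
    th=np.arctan2((a[:,0]*b[:,1]-a[:,1]*b[:,0]).sum(),(a*b).sum());R=np.array([[np.cos(th),-np.sin(th)],[np.sin(th),np.cos(th)]]);t=oc-R@mc
    print('yaw',th.round(4),'t',t.round(1),'res',(m@R.T+t-o).round(1).tolist());return th,R,t
th,R,t=fit([(50,229),(0,229),(50,179),(0,179),(39.25,218.25),(10.75,218.25),(39.25,189.75),(10.75,189.75),(26,179),(26,-45),(0,-45)],
 [C(*q,30) for q in [(43,35),(21,184),(193,73),(163,221),(76,78),(58,157),(157,97),(138,178),(183,148),(787,312),(768,379)]])
tb=fit([(23,82.5),(-23,82.5),(23,-82.5),(-23,-82.5)],[C(*q,44) for q in [(182,234),(156,357),(638,349),(592,466)]])
print('block in fence',R.T@(tb[2]-t),tb[0]-th)
tk=fit([(45,15),(45,-15)],[D(283,170,92),D(418,174,92)])
a,b=D(283,170,92),D(242,485,92);print('long edge dir',np.arctan2(*(a-b)[::-1]));c,d=D(418,174,92),D(355,530,92);print(np.arctan2(*(c-d)[::-1]), np.linalg.norm(c-d),np.linalg.norm(a-c))
a=(a+c)/2; 
for th_ in(.296,.30): print('center',a-45*np.array([np.cos(th_),np.sin(th_)]))
print('pegs',[D(*q,92).round(1) for q in [(346,236),(306,459)]])
print('socket',R@[25,204]+t,'goal',R@[-5,204]+t)
print('box',D(460,125,0),D(405,317,0))
```

```text
yaw 0.0376 t [ 546.3 -213.6] res [[0.4, -1.0], [1.0, -0.1], [-0.7, -0.1], [0.7, -0.0], [0.3, 1.3], [-0.7, -0.1], [-0.7, 0.5], [-0.8, -0.6], [0.3, 1.7], [0.5, -1.7], [-0.4, 0.3]]
yaw 0.0446 t [ 520.6 -125.4] res [[0.9, 2.7], [-0.7, 2.2], [0.2, -1.1], [-0.4, -3.8]]
block in fence [-22.3058712   89.09937996] 0.006977838650123559
yaw 0.2694 t [ 520.3 -326.7] res [[-0.0, 0.1], [0.0, -0.1]]
long edge dir 0.3180918907840549
0.2983059512310005 88.22168552498934 29.76724476456136
center [ 520.62697324 -327.82734502]
center [ 520.67982281 -327.99941151]
pegs [array([ 549.8, -320.4]), array([ 496.9, -335.9])]
socket [563.60114437  -8.78509734] goal [533.62234152  -9.91265205]
box [ 573.36819611 -400.95043251] [ 515.34455866 -412.6943447 ]
```

Call:
apply_moves(
  commands=[
    [[0,0,0],[-0.0193,0.0464,0.028],0.6],
    [[0,0,0],[-0.0193,0.0464,0.028],0.6],
    [[0,0,0],[-0.0193,0.0464,0.028],0.6],
    [[0,0,0],[-0.0193,0.0464,0.028],0.6],
    [[0,0,0],[0,0,0],0.6],
    [[0,0,0],[0,0,0],0.6],
    [[0,0,0],[0,0,0],0.6],
  ],
)

```text
t: 17.68
eef_pos: [522.0, -327.3, 212.9]
orientation: [3.141, -0.002, 0.302]
ft_force: [0.1, 1.0, -0.4]
grip_width: 51.4
```

Run:
```python
from h import *
s=st();print(s['eef_pos'],s['joints'].round(2)); p=shot('wrist','w13.png')
from scipy.spatial.transform import Rotation as Ro
T=Ro.from_euler('xyz',s['orientation']).as_matrix()
print('key in tool', T.T@(np.array([520.8,-327.9,76])-s['eef_pos']), 'corners px',[proj(p,[520.8+45*a*np.cos(.297)-15*b*np.sin(.297),-327.9+45*a*np.sin(.297)+15*b*np.cos(.297),92]).round() for a,b in[(1,1),(1,-1),(-1,1),(-1,-1)]])
```

```text
t 17.68 tcp fence [ -27.8 -113. ] z 212.9 ori [ 3.141e+00 -1.700e-03  3.016e-01] f [ 0.1  1.  -0.4] grip 51.4
[ 521.9952472  -327.2656195   212.94000302] [ 0.7   0.43 -0.28  1.71  0.13  1.02 -0.89]
key in tool [ -1.55793015   0.16448715 136.93772774] corners px [array([248., 152.]), array([305., 152.]), array([251., 304.]), array([301., 305.])]
```

View pics/w13.png

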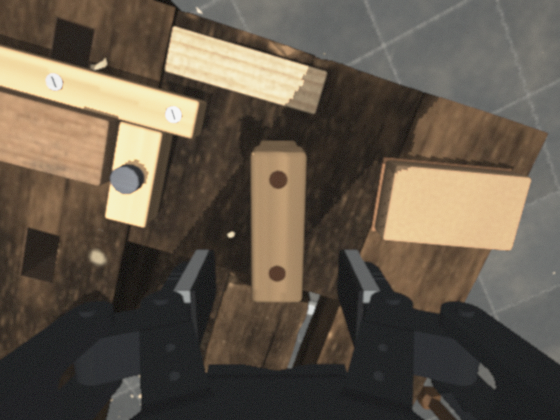

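Call:
apply_moves(
  commands=[
    [[0,0,0],[-0.001,0.0005,0.03],0.6],
    [[0,0,0],[0,0,0.03],0.6],
    [[0,0,0],[0,0,0.018],0.6],
    [[0,0,0],[0,0,0.005],0.6],
    [[0,0,0],[0,0,0],0.6],
    [[0,0,0],[0,0,0],0],
    [[0,0,0],[0,0,0],0],
    [[0,0,0],[0,0,0],0],
    [[0,0,0],[0,0,0],0],
  ],
)

```text
t: 18.85
eef_pos: [520.6, -330.2, 130.2]
orientation: [3.14, -0.001, 0.298]
ft_force: [-1.1, 1.4, 6.3]
grip_width: 29.1
```

Run:
```python
from h import *
s=st();print(s['eef_pos']); p=shot('wrist','w14.png')
```

```text
t 18.85 tcp fence [ -29.2 -116. ] z 130.2 ori [ 3.140e+00 -1.400e-03  2.984e-01] f [-1.1  1.4  6.3] grip 29.1
[ 520.63923906 -330.23572849  130.17564461]
```

View pics/w14.png

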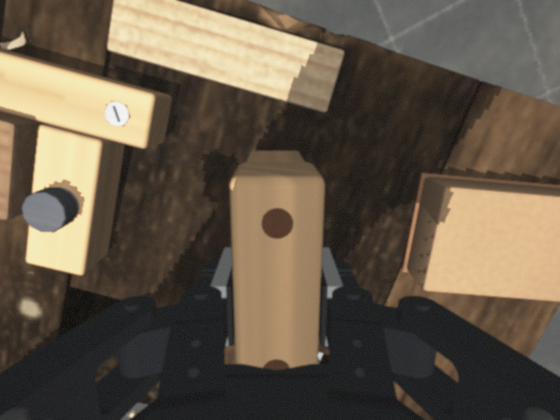

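```bash
cat > kx.py <<'E'
from h import *
from scipy.spatial.transform import Rotation as Ro
import sys
def kt(p,s,pts,h):
    T=Ro.from_euler('xyz',s['orientation']).as_matrix()
    for u,v in pts:
        w=ray(p,u,v,h); print((T.T@(w-s['eef_pos'])).round(1))
E
python3 - <<'E'
from kx import *
p=shot('wrist','w15.png'); s=get_state()
im=cv2.imread('pics/w15.png');cv2.imwrite('pics/w15b.png',cv2.resize(im[130:280,190:370],(720,600),interpolation=cv2.INTER_CUBIC))
kt(p,s,[(231,178),(323,178),(277,222)],92)
E
```

```text
[ 45.8 -13.7  38.2]
[45.8 14.4 38.3]
[31.7  0.3 38.2]
```

View pics/w15b.png

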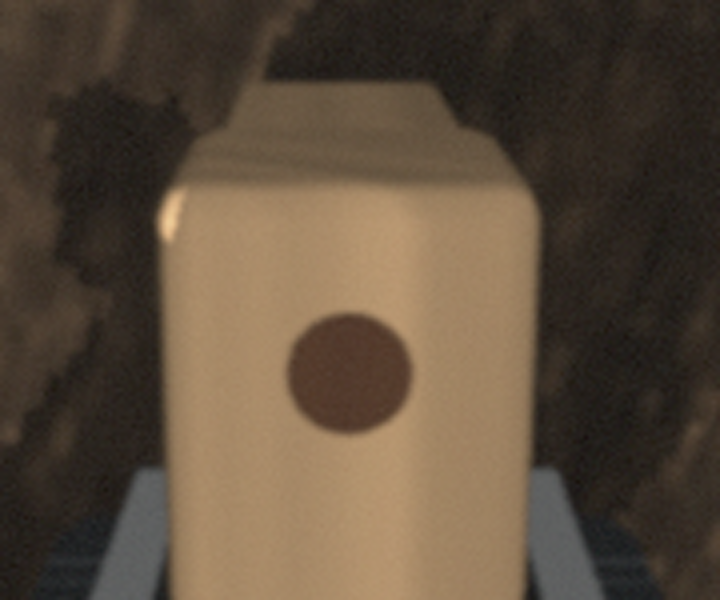

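Call:
apply_moves(
  commands=[
    [[0,0,0],[0,0,-0.015],0],
    [[0,0,0],[0,0,-0.03],0],
    [[0,0,0.13],[0,0,-0.03],0],
    [[0,0,0.131],[0,0,0],0],
    [[0,0,0],[0.0034,-0.0457,0],0],
    [[0,0,0],[0.0034,-0.0457,0],0],
    [[0,0,0],[0.0034,-0.0457,0],0],
    [[0,0,0],[0.0034,-0.0457,0],0],
    [[0,0,0],[0.0034,-0.0457,0],0],
    [[0,0,0],[0.0034,-0.0457,0],0],
    [[0,0,0],[0.0034,-0.0457,0],0],
    [[0,0,0],[0,0,0],0],
  ],
)

```text
t: 20.45
eef_pos: [531.7, -4.4, 204.6]
orientation: [-3.139, -0.001, 0.045]
ft_force: [0.4, -1.3, -1.6]
grip_width: 29.2
```

Run:
```python
from kx import *
for i in range(5): read_camera('wrist')
p=shot('wrist','w16.png'); s=st(); print(s['eef_pos'])
im=cv2.imread('pics/w16.png');cv2.imwrite('pics/w16b.png',cv2.resize(im,(800,600),interpolation=cv2.INTER_CUBIC))
```

```text
t 20.75 tcp fence [ -6.8 202.6] z 203.9 ori [3.1409e+00 2.0000e-04 3.4700e-02] f [-0.  -0.1 -1.9] grip 29.2
[531.65333174 -11.02690157 203.85810253]
```

View pics/w16b.png

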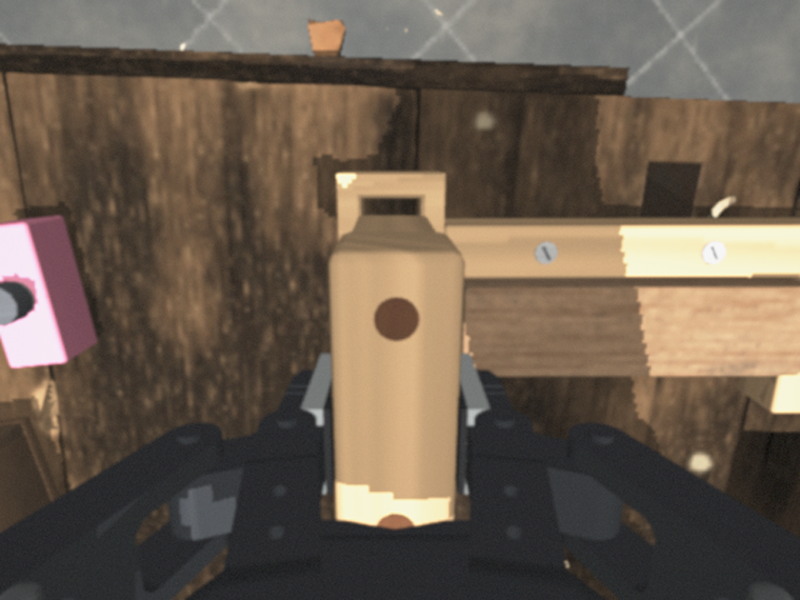

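Run:
```python
import cv2
im=cv2.imread('pics/w16.png');cv2.imwrite('pics/w16c.png',cv2.resize(im[110:200,220:340],(800,600),interpolation=cv2.INTER_CUBIC))
```

```text
(no output)
```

View pics/w16c.png

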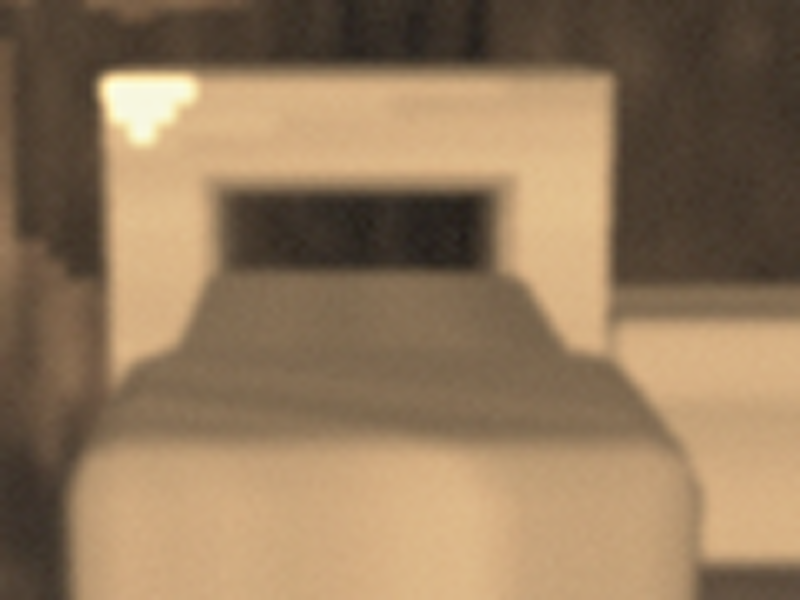

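```bash
cat > m16.py <<'E'
from kx import *
p=read_camera('wrist'); s=get_state()
Z=lambda u,v:(220+u*.15,110+v*.15)
print('sock corners');kt(p,s,[Z(101,70),Z(612,70)],30)
print('hole x=39.25 edge (w/ chamfer)');kt(p,s,[Z(213,183),Z(507,183)],30)
print('fence step x=26,y=179');kt(p,s,[Z(612,318)],30)
print('foot');kt(p,s,[Z(213,273),Z(516,273)],73.7)
print('top edge');kt(p,s,[Z(85,440),Z(672,440)],92+73.7)
E
python3 m16.py
```

```text
sock corners
[ 57.6 -27.  173.8]
[ 57.6  23.5 173.9]
hole x=39.25 edge (w/ chamfer)
[ 46.6 -16.1 173.8]
[ 46.6  13.2 173.9]
fence step x=26,y=179
[ 33.1  24.1 173.9]
foot
[ 42.9 -13.3 130.1]
[ 42.9  11.8 130.2]
top edge
[ 46.4 -13.1  38.1]
[46.4 13.7 38.2]
```

Call:
apply_moves(
  commands=[
    [[0,0,-0.002],[0.0014,-0.0012,0.02],0],
    [[0,0,0],[0,0,0.018],0],
    [[0,0,0],[0,0,0],0],
    [[0,0,0],[0,0,0],0],
    [[0,0,0],[0,0,0],0],
  ],
)

```text
t: 21.42
eef_pos: [533.6, -8.2, 166.6]
orientation: [3.141, -0.001, 0.039]
ft_force: [-0.7, 0.1, -1.9]
grip_width: 29.3
```

Run:
```python
from kx import *
p=shot('wrist','w17.png'); s=st()
q=shot('side','s17.png');r=shot('scene','c17.png')
im=cv2.imread('pics/w17.png');cv2.imwrite('pics/w17c.png',cv2.resize(im[100:190,220:340],(800,600),interpolation=cv2.INTER_CUBIC))
a=cv2.resize(cv2.imread('pics/s17.png')[170:270,220:320],(400,400),interpolation=cv2.INTER_CUBIC)
b=cv2.resize(cv2.imread('pics/c17.png')[150:250,240:340],(400,400),interpolation=cv2.INTER_CUBIC)
cv2.imwrite('pics/17b.png',np.hstack([a,b]))
```

```text
t 21.48 tcp fence [ -4.8 205.4] z 166.5 ori [ 3.1414e+00 -1.3000e-03  3.9300e-02] f [-0.5  0.1 -1.9] grip 29.3
```

View pics/w17c.png

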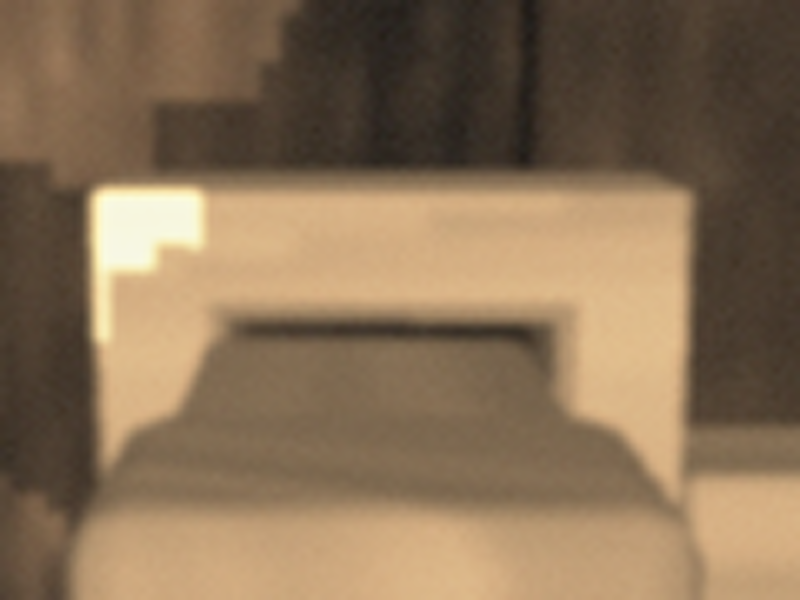

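View pics/17b.png

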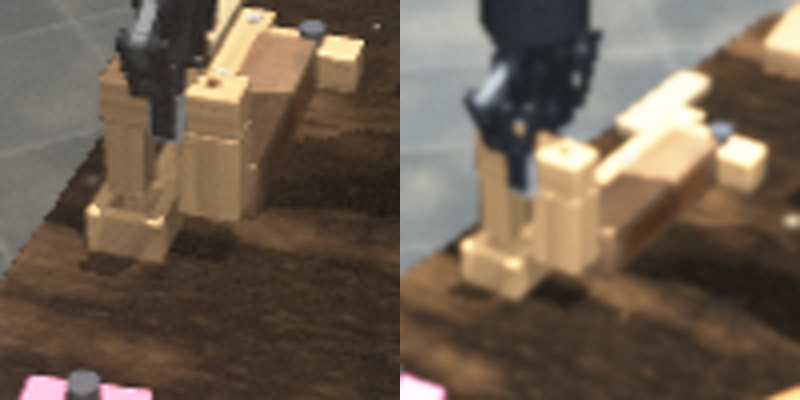

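Run:
```python
from kx import *
p=shot('wrist','w18.png'); s=st()
Z=lambda u,v:(220+u*.15,100+v*.15)
print('sock corners');kt(p,s,[Z(90,188),Z(692,188)],30)
print('hole edge');kt(p,s,[Z(215,310),Z(573,310)],30)
print('fence step');kt(p,s,[Z(688,470)],30)
print('foot');kt(p,s,[Z(215,342),Z(535,342)],36.2)
im=cv2.imread('pics/w18.png');cv2.imwrite('pics/w18c.png',cv2.resize(im[100:190,220:340],(800,600),interpolation=cv2.INTER_CUBIC))
```

```text
t 21.62 tcp fence [ -5.  205.4] z 166.3 ori [ 3.1414e+00 -8.0000e-04  3.9300e-02] f [-0.3  1.4 -1.1] grip 29.0
sock corners
[ 55.  -24.1 136.3]
[ 55.   26.5 136.3]
hole edge
[ 44.9 -13.8 136.3]
[ 44.9  16.7 136.3]
fence step
[ 31.1  27.  136.3]
foot
[ 42.9 -13.4 130.1]
[ 42.9  13.1 130.1]
```

View pics/w18c.png

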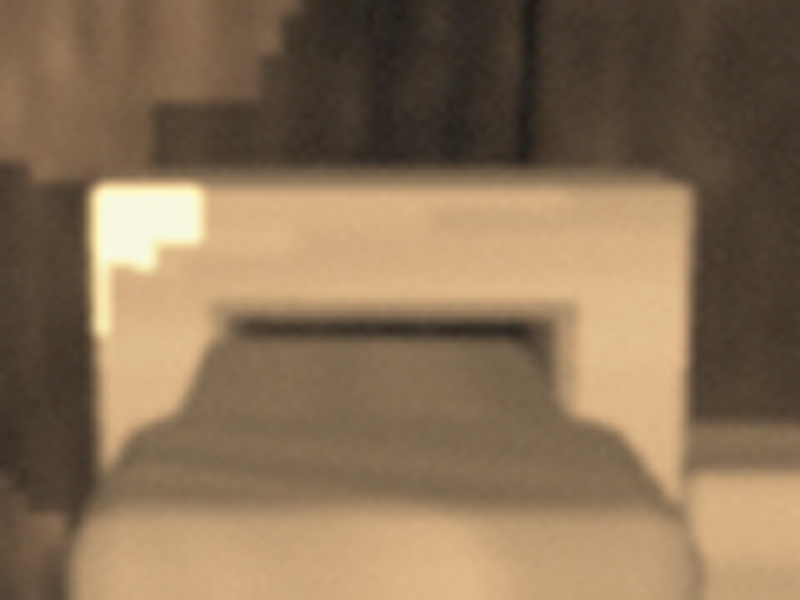

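Call:
apply_moves(
  commands=[
    [[0,0,0],[0,0.0013,0],0],
    [[0,0,0],[0,0,0.001],0],
    [[0,0,0],[0,0,0],0],
    [[0,0,0],[0,0,0],0],
  ],
)

```text
t: 22.12
eef_pos: [533.1, -9.4, 164.8]
orientation: [3.142, 0.0, 0.039]
ft_force: [0.1, 0.2, -1.1]
grip_width: 29.8
```

Run:
```python
from kx import *
p=shot('wrist','w19.png'); s=st()
im=cv2.imread('pics/w19.png');cv2.imwrite('pics/w19c.png',cv2.resize(im[100:190,220:340],(800,600),interpolation=cv2.INTER_CUBIC))
```

```text
t 22.18 tcp fence [ -5.2 204.2] z 164.9 ori [ 3.1415 -0.      0.0395] f [-0.7  0.2 -1.1] grip 29.3
```

View pics/w19c.png

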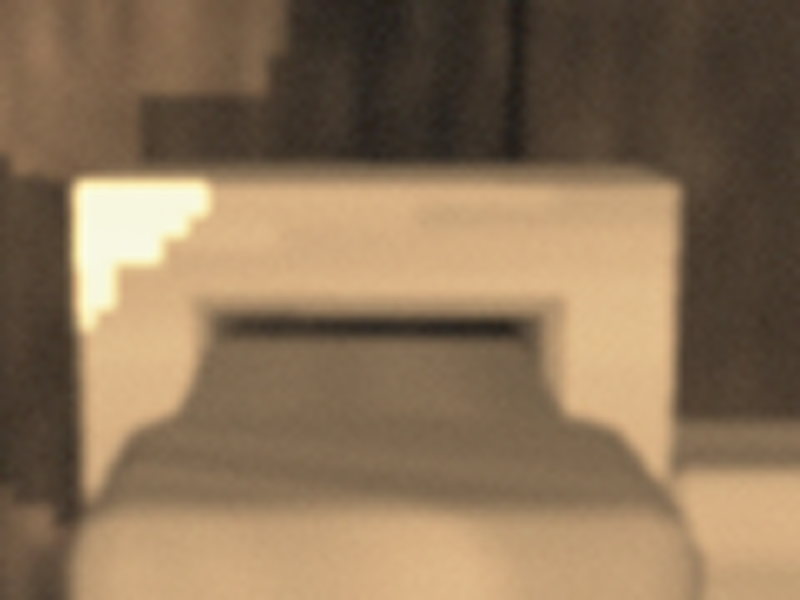

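Call:
apply_moves(
  commands=[
    [[0,0,0],[0,0,0.004],0],
    [[0,0,0],[0,0,0.003],0],
    [[0,0,0],[0,0,0.002],0],
    [[0,0,0],[0,0,0],0],
    [[0,0,0],[0,0,0],0],
  ],
)

```text
t: 22.8
eef_pos: [533.2, -9.5, 155.9]
orientation: [3.142, -0.0, 0.039]
ft_force: [0.9, 0.2, -0.3]
grip_width: 29.1
```

Call:
apply_moves(
  commands=[
    [[0,0,0],[0,0,0.004],0],
    [[0,0,0],[0,0,0.004],0],
    [[0,0,0],[0,0,0.004],0],
    [[0,0,0],[0,0,0],0],
  ],
)

```text
t: 23.3
eef_pos: [532.8, -9.5, 143.4]
orientation: [3.142, 0.001, 0.039]
ft_force: [-0.6, 0.2, -2.5]
grip_width: 29.6
```

Call:
apply_moves(
  commands=[
    [[0,0,0],[0,0,0.004],0],
    [[0,0,0],[0,0,0.004],0],
    [[0,0,0],[0,0,0.003],0],
    [[0,0,0],[0,0,0],0],
  ],
)

```text
t: 23.8
eef_pos: [532.9, -9.5, 132.6]
orientation: [3.142, 0.001, 0.039]
ft_force: [0.0, 0.4, -2.5]
grip_width: 29.6
```

Call:
apply_moves(
  commands=[
    [[0,0,0],[0,0,0.001],0],
    [[0,0,0],[0,0,0.001],0],
    [[0,0,0],[0,0,0.0005],0],
    [[0,0,0],[0,0,0],0],
  ],
)

```text
t: 24.3
eef_pos: [533.1, -9.5, 130.4]
orientation: [3.141, -0.0, 0.039]
ft_force: [1.1, -0.3, -2.0]
grip_width: 29.5
```

Call:
apply_moves(
  commands=[
    [[0,0,0],[0,0,0],0.45],
    [[0,0,0],[0,0,0],0.45],
    [[0,0,0],[0,0,0],0.45],
    [[0,0,0],[0,0,-0.01],0.45],
    [[0,0,0],[0,0,-0.03],0.45],
    [[0,0,0],[0,0,-0.05],0.45],
    [[0,0,0],[0.005,0.02,-0.055],0.45],
    [[0,0,0],[0.005,0.02,-0.055],0.45],
    [[0,0,0],[0,0,0],0.45],
    [[0,0,0],[0,0,0],0.45],
    [[0,0,0],[0,0,0],0.45],
  ],
)

```text
t: 25.68
eef_pos: [543.8, -48.3, 328.8]
orientation: [-3.141, 0.003, 0.041]
ft_force: [-0.2, 0.3, 0.4]
grip_width: 38.4
```

Run:
```python
from kx import *
p=shot('wrist','w20.png'); s=st()
shot('side','s20.png');shot('scene','c20.png')
import pickle;pickle.dump(p,open('w20.pkl','wb'))
cv2.imwrite('pics/w20b.png',cv2.resize(cv2.imread('pics/w20.png'),(800,600),interpolation=cv2.INTER_CUBIC))
a=cv2.resize(cv2.imread('pics/s20.png')[150:290,220:360],(400,400),interpolation=cv2.INTER_CUBIC)
b=cv2.resize(cv2.imread('pics/c20.png')[130:270,220:360],(400,400),interpolation=cv2.INTER_CUBIC)
cv2.imwrite('pics/20b.png',np.hstack([a,b]))
```

```text
t 25.73 tcp fence [  4.  164.9] z 328.8 ori [-3.1411  0.0032  0.0406] f [ 0.9 -0.3 -0.4] grip 38.6
```

View pics/w20b.png

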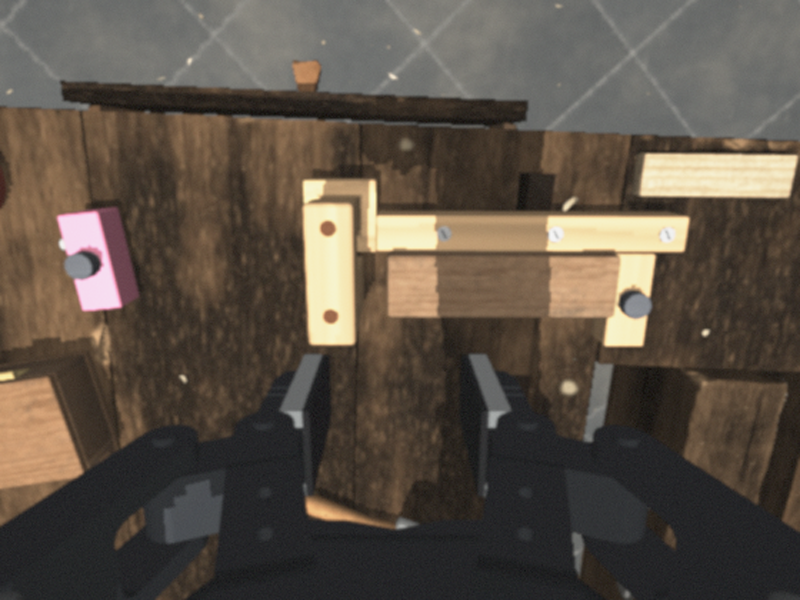

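View pics/20b.png

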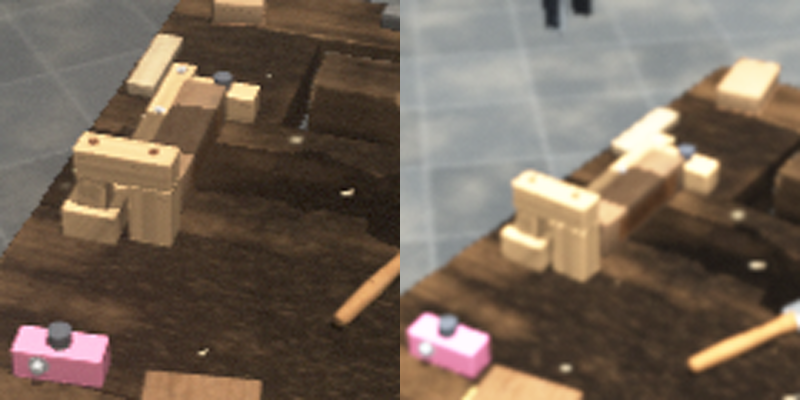

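Call:
apply_moves(
  commands=[
    [[0,0,0],[0.0072,0.043,0.012],0.45],
    [[0,0,0],[0.0072,0.043,0.012],0.45],
    [[0,0,0],[0.0072,0.043,0.012],0.45],
    [[0,0,0],[0.0072,0.043,0.012],0.45],
    [[0,0,0],[0.0072,0.043,0.012],0.45],
    [[0,0,0],[0,0,0],0.45],
    [[0,0,0],[0,0,0],0.45],
    [[0,0,0],[0,0,0],0.45],
    [[0,0,0],[0,0,0],0.45],
  ],
)

```text
t: 26.95
eef_pos: [589.5, -261.1, 270.9]
orientation: [3.142, -0.001, 0.041]
ft_force: [-0.1, 0.3, -0.8]
grip_width: 38.7
```

Run:
```python
from kx import *
import pickle
p=shot('wrist','w21.png'); s=st();pickle.dump(p,open('w21.pkl','wb'))
im=cv2.imread('pics/w21.png')
cv2.imwrite('pics/w21b.png',cv2.resize(im,(800,600),interpolation=cv2.INTER_CUBIC))
```

```text
t 27.0 tcp fence [ 42.  -49.6] z 270.9 ori [ 3.1414e+00 -7.0000e-04  4.0900e-02] f [ 0.4  0.4 -0.8] grip 38.5
```

View pics/w21b.png

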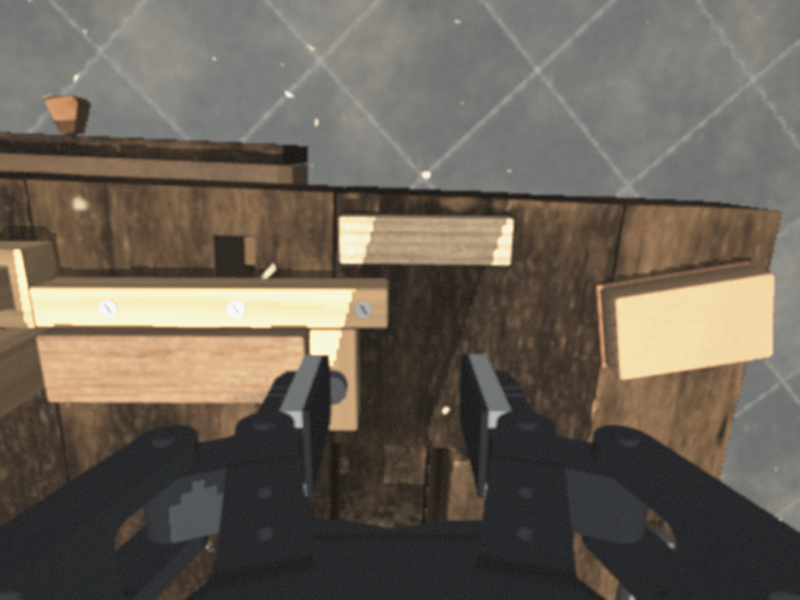

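Run:
```python
import cv2
im=cv2.imread('pics/w21.png')
cv2.imwrite('pics/w21c.png',cv2.resize(im[185:305,10:250],(800,400),interpolation=cv2.INTER_CUBIC))
cv2.imwrite('pics/w21d.png',cv2.resize(im[215:295,180:280],(750,600),interpolation=cv2.INTER_CUBIC))
```

```text
(no output)
```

View pics/w21c.png

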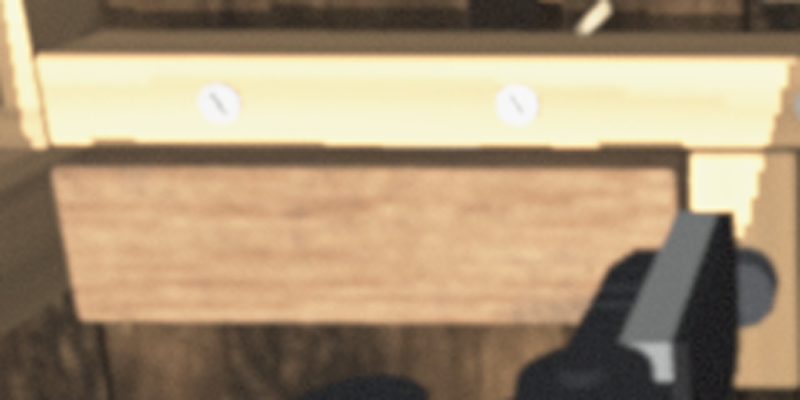

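View pics/w21d.png

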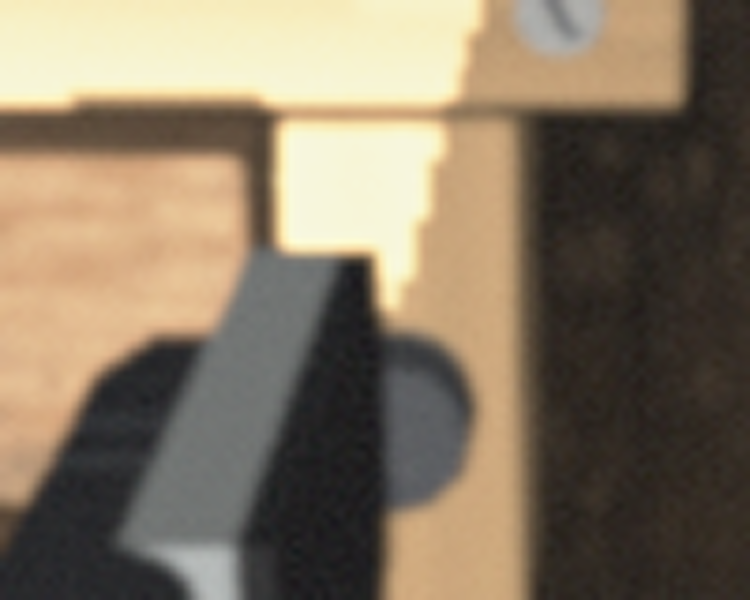

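Run:
```python
from h import *
import pickle
p=pickle.load(open('w21.pkl','rb'))
F=lambda u,v,z:(RF.T@(ray(p,u,v,z)[:2]-TF)).round(1)
print('stop edge',F(216.3,237,30),'block edge',F(213.2,237,44))
for u0,vf,vb in [(60,148,168),(400,148,168),(670,149,167)]:
    print('fence',F(10+u0*.3,185+vf*.3,30),'block',F(10+u0*.3,185+vb*.3,44))
```

```text
stop edge [-6.8  5.4] block edge [-1.6  5.7]
fence [ -0.5 176.4] block [ -1.1 167.2]
fence [ 0.1 83.6] block [-0.6 78.2]
fence [0.2 9.9] block [0.1 7.5]
```

Run:
```python
from h import *
st(); print(finish_job())
```

```text
t 27.0 tcp fence [ 42.  -49.6] z 270.9 ori [ 3.1414e+00 -7.0000e-04  4.0900e-02] f [ 0.4  0.4 -0.8] grip 38.5
the job is handed in; nothing more can be done
None
```

The block is in the corner against the fence and end stop, and the key is plugged into the socket. I handed the job in at 27 s of the 67 s allowed; the hand-in gives no verdict.

- **Block:** I pushed it flat against the fence with the open fingers. Then I slid it along the fence with the shut fingers until I felt the stop. The highest push force I read was about 9 N.
- **Key:** I gripped it across its bar, carried it over, and lowered it into the socket with no force building up. The gripper stood about 0.2 mm above its grasp height when I let go, so the feet should be on the bench.
- **Block fit:** In the last close-up from the wrist camera the block is about 0.3 mm from the stop and at most about 1 mm from the fence. It is out of square by about 0.007 rad, against a limit of 0.025. The feeler pin was hidden by the block, so I inferred it is pushed in from the stop contact and these gaps.
- **Key fit:** After letting go, all three cameras show the key upright, with its shank in the socket and its broad leg behind the block's free end. I checked this by eye and did not measure it.
- **Owl:** It was never approached, and I took no final measurement of where it stands.
- **Disagreements:** An earlier fit of the block's corners had errors of up to 4 mm, but the later close-up agreed with where I felt the stop. Two estimates of where the key's shank should go differed by about 1 mm. I settled that by looking again just above the hole.

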